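Load the label-roll stand

ROBOT

A 6-joint arm with a two-finger parallel gripper is mounted at the origin on a cart in front of the work surface, level with it; the furniture and walls round the work are solid. World frame = base frame: x ahead of the robot, y to its left, z up, the work surface at z = 0. Lengths are in mm, angles in rad, forces in N, time in s.
With the tool pointing down it reaches from about 350 to 775 mm from the base axis. Payload 5.5 kg.
Tool frame: the origin (TCP) lies on the centre line of the jaws, within the pads' length; the fingertips stand 8 mm ahead of it and the grasp point (between the pads) lies 11 mm behind it; z points along the fingers, x is the direction in which the jaws open and shut, and the axes are right-handed (so a half turn about z gives the same grasp; the last joint's range is limited). The gripper opens to 85 mm and grips with 20 to 120 N. Pads are 22 mm wide; open, the fingers measure 114 mm over their backs; the gripper's body (76 mm by 85 mm) begins 54 mm behind the grasp point. The pads swing forward as they close: fully open they stand 13 mm farther back than shut.
Start: joints at [-1.454, 0.313, 0.046, 1.304, 0, 1.431], TCP at [146.036, -556.191, 199.423] pointing down, gripper open.
Joint ranges: [-2.76, 2.76], [-0.86, 1.69], [-1.03, 1.26], [-2.2, 2.34], [-1.47, 1.5], [-3.14, 3.14]. Speed limits (rad/s): [2.57, 2.57, 3.14, 3.14, 3.14, 3.14].

INTERFACE

Orientations are given as a unit quaternion [x, y, z, w].
In Python, from plant import observe, cams, order gives the robot as it stands.
- The arm moves only by the tool play_rows, never from a script. Its argument "increments" is a list that holds one entry, the list of rows, each a list of 7 numbers: the turn, a rotation vector about the tool's x, y, z in rad, then the shift along the tool's x, y, z in mm, then the opening in per cent of the stroke, from 0 (shut) to 100 (fully open). In form: [[[ax, ay, az, x, y, z, gripper], ...]]. A call has 1 to 10 rows; each row is the pose to reach, as a shift and turn from the pose commanded when the call began, along the tool's axes at that moment; what a row does not reach only later rows make up. A row lasts 1/12 s, in which the tool goes at most 41.7 mm and 7.16 degrees, less where a joint would pass 70% of its speed; a pose out of reach is approached as far as the arm can. A call with a gripper value outside its range is refused whole. The fingers move at their own pace and stop on an object; "grip_force" is the grip in N (left out, the last holds). Time passes only in rows, so rows that repeat a pose let the fingers close. It gives the time, the measured TCP pose, the force and the opening at its end, in the units of the state.
- observe(): the state, without advancing time (a new reading comes with each control period).
- cams.read_camera(name): name is "scene" or "top" or "wrist"; returns the picture (420x560x3 uint8, red, green, blue); there is no depth.
- cams.camera_info(name): a dict with "fovy" (degrees; the focal length in pixels is half the picture's height over the tangent of half this angle, whatever the lens; pixels are square), "cx", "cy" (the principal point, pixels), "camera_from_world" (4x4, takes a point from world to camera coordinates); the wrist camera has in their place "hand_eye" (4x4, takes a point from camera to tool coordinates, whose origin is the TCP and whose axes are the tool frame's). Camera axes: x right, y down, z forward; pixel columns grow to the right and rows downward; lengths in mm; the calibration is good to about 2 mm. A picture is of the moment at which its call begins: read the wrist's pose just before it. camera_info takes no time and is no camera call.
- order.sign_off(): hands the job in, once; it reports no verdict.
The state is a dict: "clock": time; "joints": joint angles; "qvel": joint speeds; "joint_efforts": joint torques, N m; "ee_pos": TCP position; "eef_rot": TCP orientation; "ft_force": force on the tool from outside, world axes, zero at the start; "wrist_torque": the same for the moment, N m; "gripper_width": finger opening in mm.
Only numpy, scipy, OpenCV 4.12 (cv2) and the standard library are available. Lean on these libraries where they do the work, as an engineer would, in place of code of your own. Each camera call takes 0.05 s, during which the arm holds its last target.

TASK

Load the label-roll stand: take the black locking collar off its post and set it aside, then put on the post, from the bottom up, the wide label roll, the flat grey spacer ring, the narrow label roll, and last the black collar again, flange down, each resting flat on the one below. Lower the rolls and the spacer down the post rather than dropping them, and leave the calculator, the gauze pack and the steel cup where they are.

Things in the scene. Friction and masses are not known exactly. Their poses are not given: they have to be found in the camera images.
- roll_stand: The roll stand beside the label printer: a grey round foot, 92 mm across and 8 mm thick, fixed to the worktop, with one upright bare steel post in its middle. The post is 20 mm in diameter, ends 78 mm above the worktop, and its last 12 mm taper to 8 mm. The origin is on the post's axis at the worktop (z = 0), z up.
- collar_center (a point): Centre (half-way up) of the black locking collar: a plastic top-hat shape, 34 mm high in all, with a flange 48 mm across and 8 mm thick at its bottom and a ribbed hub of 36 mm diameter above it. A plain 26 mm hole goes right through; no thread, it just slides. At the start it stands flange-down round the post, resting on the stand's foot (so its centre is 25 mm above the worktop); lift it straight up past the post's end. z points from flange to hub. 50 g.
- wide_roll_center (a point): Centre (half-way up) of the wide roll: a wound roll of white paper labels on a brown card core, 66 mm outside diameter, 28 mm high, 26 mm hole through the middle. It lies flat on the worktop, hole upright. 80 to 170 g.
- spacer_center (a point): Centre (half-way up) of the spacer ring: a flat grey plastic ring, 58 mm outside diameter, only 8 mm thick, 26 mm hole. It lies flat on the worktop. 30 g.
- narrow_roll_center (a point): Centre (half-way up) of the narrow roll: like the wide roll but smaller, 50 mm outside diameter, 18 mm high, 26 mm hole, white paper on a brown card core, lying flat. 40 to 70 g.
- calculator_center (a point): Centre of the dark calculator, 118 x 68 x 14 mm, lying loose near the worktop's front edge; a bystander. Its long side is its own x axis.
- gauze_pack_center (a point): Centre of the flat white gauze pack, 52 x 75 x 9 mm, lying loose at the back; a bystander.
- steel_cup_center (a point): Centre (half-way up) of the open steel cup, 56 mm across and 64 mm high, standing loose at the back right; a bystander. (All else on the worktop - tan tape roll, stamp, pump bottle, tray, scissors, pen - stands further left or behind and is not part of the job; between the things listed here the worktop is empty.)
Not all that is in view belongs to the job. What is shaped like the part that bears collar_center but blue is not meant.

How it is judged (in metres and radians):
On the way, in this order (a step that is already met when the one before it is completed fails the run):
1. the collar is off the post (horizontal distance between collar_center and roll_stand above 0.06 m), for 0.2 s.
2. the wide roll is round the post, flat on the stand's foot, and let go (horizontal distance between wide_roll_center and roll_stand below 0.008 m and z of wide_roll_center in the frame of roll_stand between 0.019 and 0.025 m and contact force between the fingers and wide_roll below 0.1 N), for 0.2 s.
3. the spacer ring is round the post, flat on the wide roll, and let go (horizontal distance between spacer_center and roll_stand below 0.008 m and z of spacer_center in the frame of roll_stand between 0.037 and 0.043 m and contact force between the fingers and spacer below 0.1 N), for 0.2 s.
4. the narrow roll is round the post, flat on the spacer ring, and let go (horizontal distance between narrow_roll_center and roll_stand below 0.008 m and z of narrow_roll_center in the frame of roll_stand between 0.05 and 0.056 m and contact force between the fingers and narrow_roll below 0.1 N), for 0.2 s.
At the end, for the whole second after the job is handed in: On the post from the bottom up: wide roll, spacer, narrow roll, collar (flange down, within 0.12 rad of upright), each within 8 mm of the post's axis and 3 mm of its height when lying flat on the one below; all released, at rest; calculator, gauze pack, cup within 30 mm of their starts (all of step 2 and all of step 3 and all of step 4 and linear speed of each of wide_roll, spacer, narrow_roll, collar below 0.02 m/s and angular speed of each of wide_roll, spacer, narrow_roll below 0.2 rad/s and horizontal distance between collar_center and roll_stand below 0.008 m and z of collar_center in the frame of roll_stand between 0.076 and 0.082 m and contact force between the fingers and collar below 0.1 N and angle between collar_center's own z axis and vertical below 0.12 rad and distance of each of calculator_center, gauze_pack_center, steel_cup_center from where it was at the start of the episode below 0.03 m); the robot touches nothing.
It fails at once if the calculator, the gauze pack or the steel cup is pushed more than 30 mm away (distance of any of calculator_center, gauze_pack_center, steel_cup_center from where it was at the start of the episode above 0.03 m).
It fails at once if the wide roll is dropped down the post (faster than 0.5 m/s) (horizontal distance between wide_roll_center and roll_stand below 0.02 m and z of wide_roll_center in the frame of roll_stand below 0.06 m and linear speed of wide_roll above 0.5 m/s).
It fails at once if the spacer ring is dropped down the post (faster than 0.5 m/s) (horizontal distance between spacer_center and roll_stand below 0.02 m and z of spacer_center in the frame of roll_stand below 0.06 m and linear speed of spacer above 0.5 m/s).
It fails at once if the narrow roll is dropped down the post (faster than 0.5 m/s) (horizontal distance between narrow_roll_center and roll_stand below 0.02 m and z of narrow_roll_center in the frame of roll_stand below 0.068 m and linear speed of narrow_roll above 0.5 m/s).
It also fails if it takes over 104 s, if anything falls off the work surface, if the arm or the gripper's body presses on something with over 40 N, if the wrist force passes 120 N, or if a joint passes its speed limit or range.

## Working session

There is one attempt and no reset: what is moved stays moved. The work goes in short steps, Python scripts to look and compute and a tool call to move; the robot and the scene stay as the last step left them, time stands still between calls to the robot, and variables do not carry over. Pictures are saved under pics/ and viewed, and the job is handed in when it is done.

Besides the shell and the picture viewer there is one more tool, called after "Emit:" as name(argument=value, ...) on one line, values as JSON. play_rows: Moves the arm, as the interface text tells. Its arguments: {"type":"object","properties":{"increments":{"type":"array","items":{"type":"array","items":{"type":"array","items":{"type":"number"}}}},"grip_force":{"type":"number"}},"required":["increments"]}

```bash
mkdir -p pics; ls; python3 - <<'E'
from plant import observe,cams,order
import cv2
print(observe())
for n in ["scene","top","wrist"]:
    print(n,cams.camera_info(n))
    im=cams.read_camera(n); cv2.imwrite(f"pics/{n}0.png",im[:,:,::-1])
E
```

```text
pics
{'clock': 0.0, 'joints': array([-1.45357799e+00,  3.14025231e-01,  4.50081537e-02,  1.30357795e+00,
       -3.43484526e-05,  1.43120291e+00]), 'qvel': array([ 0.00162185, -0.00082899, -0.00153146, -0.00012413, -0.00013998,
        0.00140307]), 'joint_efforts': array([-2.75249258e-03, -4.80628073e+01,  2.98531759e+01,  1.90891419e-02,
       -3.90704108e-04,  2.91028215e-06]), 'ee_pos': array([ 145.96771985, -555.59997681,  198.50670625]), 'eef_rot': array([ 7.91832423e-01, -6.10737754e-01, -6.41060904e-04, -6.31003229e-04]), 'ft_force': array([-0.26615041,  0.00413088,  0.406708  ]), 'wrist_torque': array([-0.01055918,  0.02389385, -0.01583139]), 'gripper_width': 85.32335508007115}
scene {'fovy': 47.276734367448924, 'cx': 280.41639875543564, 'cy': 218.11681251695884, 'camera_from_world': array([[-8.34914691e-01, -5.50068212e-01, -1.85046007e-02,
         4.79637446e+02],
       [-3.07501402e-01,  4.94094358e-01, -8.13211936e-01,
         2.34134495e+02],
       [ 4.56465054e-01, -6.73272402e-01, -5.81673385e-01,
         8.37795190e+02],
       [ 0.00000000e+00,  0.00000000e+00
[... 231 characters left out ...]
+01],
       [-9.78950177e-01, -4.09258967e-04, -2.04098956e-01,
         5.60823236e+02],
       [ 2.04099075e-01, -3.65417421e-03, -9.78943417e-01,
         9.61522558e+02],
       [ 0.00000000e+00,  0.00000000e+00,  0.00000000e+00,
         1.00000000e+00]])}
wrist {'fovy': 69.4570343348692, 'cx': 282.1879168871089, 'cy': 209.39259346402088, 'hand_eye': array([[ 9.99999571e-01,  9.08656144e-04,  1.78997563e-04,
         4.51188041e-01],
       [-9.19166302e-04,  9.50139811e-01,  3.11822859e-01,
        -7.91483801e+01],
       [ 1.13267047e-04, -3.11822890e-01,  9.50140238e-01,
        -1.73926068e+02],
       [ 0.00000000e+00,  0.00000000e+00,  0.00000000e+00,
         1.00000000e+00]])}
```

View pics/top0.png

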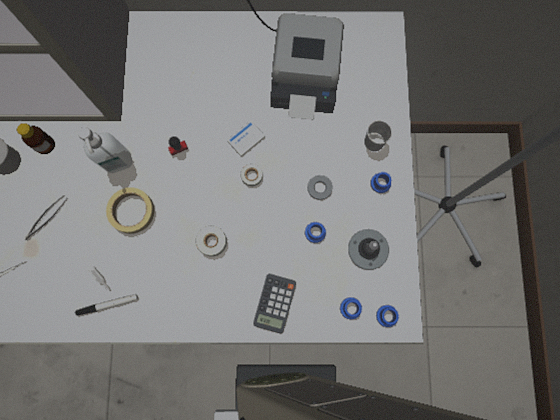

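View pics/scene0.png

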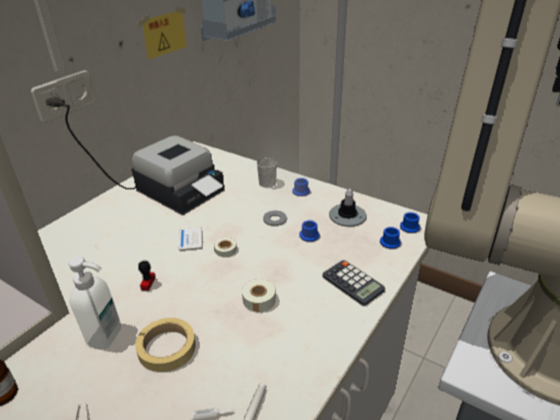

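View pics/wrist0.png

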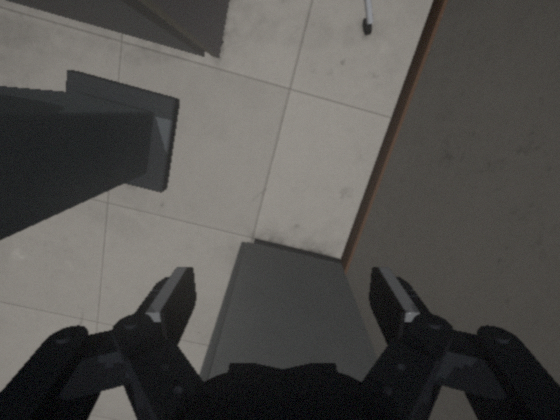

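```bash
python3 - <<'E'
import cv2,numpy as np
im=cv2.imread("pics/top0.png")
def crop(c,r=30,s=6):
    x,y=c; return cv2.resize(im[y-r:y+r,x-r:x+r],None,fx=s,fy=s,interpolation=cv2.INTER_CUBIC)
a=[crop(c,25,7) for c in [(369,249),(320,187)]]
b=[crop(c,25,7) for c in [(211,240),(252,175)]]
o=np.vstack([np.hstack(a),np.hstack(b)])
o=cv2.resize(o,(600,600))
cv2.imwrite("pics/c0.png",o)
E
cat > h.py <<'E'
import numpy as np
from plant import observe,cams,order
import cv2
from scipy.spatial.transform import Rotation as R
def f(i): return 210/np.tan(np.radians(i["fovy"])/2)
def pix2w(name,u,v,z,st=None):
    i=cams.camera_info(name)
    if name=="wrist":
        st=st or observe()
        T=np.eye(4);T[:3,:3]=R.from_quat(st["eef_rot"]).as_matrix();T[:3,3]=st["ee_pos"]
        W=T@i["hand_eye"]
    else: W=np.linalg.inv(i["camera_from_world"])
    d=W[:3,:3]@np.array([(u-i["cx"])/f(i),(v-i["cy"])/f(i),1]); o=W[:3,3]
    return o+d*(z-o[2])/d[2]
def w2pix(name,p,st=None):
    i=cams.camera_info(name)
    if name=="wrist":
        st=st or observe()
        T=np.eye(4);T[:3,:3]=R.from_quat(st["eef_rot"]).as_matrix();T[:3,3]=st["ee_pos"]
        M=np.linalg.inv(T@i["hand_eye"])
    else: M=i["camera_from_world"]
    q=M@np.r_[p,1]; return f(i)*q[:2]/q[2]+[i["cx"],i["cy"]]
E
```

```text
(no output)
```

View pics/c0.png

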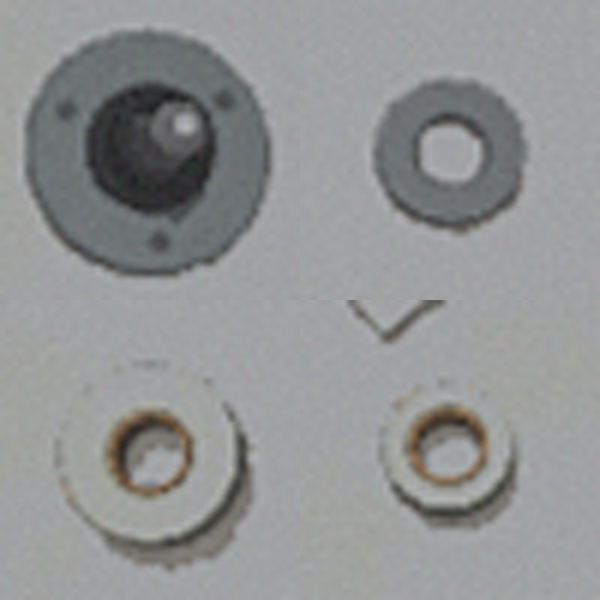

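```bash
python3 - <<'E'
from h import *
for n,u,v,z in [("stand",368.4,248.9,8),("tip",344+185/6-.4,224+122/6-.4,78),("spacer",319.7,187.1,8),("wide",210.6,239.9,28),("narrow",251.4,174,18),("calc",274,303,14),("gauze",246,138,9),("cuptop",378,130,64),("b1",381,182,17),("b2",316,232,17),("b3",351,308,17),("b4",387,316,17)]:
    p=pix2w("top",u,v,z); print(n,p.round(1),np.hypot(*p[:2]).round(0), w2pix("scene",p).round(0))
s=observe(); print(R.from_quat(s["eef_rot"]).as_matrix().round(3))
E
```

```text
stand [ 491.1 -177.7    8. ] 522.0 [349. 214.]
tip [ 492.3 -177.5   78. ] 523.0 [350. 189.]
spacer [634.1 -71.    8. ] 638.0 [276. 217.]
wide [508.4 173.3  28. ] 537.0 [260. 290.]
narrow [662.4  86.   18. ] 668.0 [226. 244.]
calc [371.9  33.3  14. ] 373.0 [354. 279.]
gauze [753.  100.3   9. ] 760.0 [192. 238.]
cuptop [ 751.2 -198.7   64. ] 777.0 [266. 163.]
b1 [ 643.9 -210.7   17. ] 677.0 [302. 187.]
b2 [527.9 -60.2  17. ] 531.0 [311. 230.]
b3 [ 361.2 -133.4   17. ] 385.0 [392. 237.]
b4 [ 344.3 -210.6   17. ] 404.0 [411. 223.]
[[ 0.254 -0.967 -0.   ]
 [-0.967 -0.254  0.001]
 [-0.001 -0.    -1.   ]]
```

The collar I want is the black one on the stand, at top pixel (371,245). The look-alikes are blue top-hats at (381,182), (316,232), (351,308) and (387,316), and I'm ruling those out. The close crop confirms a black collar round the bare post.

The wide roll is at (211,240), not the tan tape roll at (131,211). The narrow roll is at (251,174) and the spacer at (320,187).

```bash
cat >> h.py <<'E'
def go(x,y,z,psi=90):
    s=observe(); M=R.from_quat(s["eef_rot"])
    p=np.radians(psi); X=np.array([np.cos(p),np.sin(p),0]);Z=np.array([0,0,-1.]);Y=np.cross(Z,X)
    T=R.from_matrix(np.c_[X,Y,Z])
    print("t",round(s["clock"],2),"pos",s["ee_pos"].round(1),"turn",(M.inv()*T).as_rotvec().round(4),"shift",M.inv().apply(np.array([x,y,z])-s["ee_pos"]).round(1),"F",s["ft_force"].round(1),"w",round(s["gripper_width"],1))
E
python3 -c "
from h import *
go(491,-178,200)"
```

```text
t 0.15 pos [ 146.  -555.7  198.7] turn [-2.1000e-03 -0.0000e+00 -2.8849e+00] shift [-277.7 -429.6   -0.8] F [ 0.6 -0.3  0.5] w 85.1
```

Emit:
play_rows(increments=[[[0,0,-0.12,-27,-42,0,100],[0,0,-0.24,-54,-83,0,100],[0,0,-0.36,-81,-125,0,100],[0,0,-0.48,-108,-167,0,100],[0,0,-0.6,-135,-208,0,100],[0,0,-0.72,-160,-247,0,100],[0,0,-0.84,-185,-286,0,100],[0,0,-0.96,-210,-325,0,100],[0,0,-1.08,-235,-363,0,100],[0,0,-1.2,-258,-400,0,100]]])

```text
clock: 0.98
ee_pos: [427.9, -246.7, 199.4]
eef_rot: [0.999, -0.054, -0.0, 0.0]
ft_force: [1.0, -0.2, 0.1]
gripper_width: 85.2
```

```bash
python3 -c "
from h import *
go(491,-178,200)"
```

```text
t 0.98 pos [ 427.9 -246.7  199.4] turn [ 0.0000e+00  1.0000e-04 -1.6791e+00] shift [ 55.3 -75.1  -0.7] F [ 1.  -0.2  0.1] w 85.2
```

Emit:
play_rows(increments=[[[0,0,-0.12,20,-25,0,100],[0,0,-0.24,40,-50,0,100],[0,0,-0.36,55,-75,0,100],[0,0,-0.48,55,-75,0,100],[0,0,-0.6,55,-75,0,100],[0,0,-0.72,55,-75,0,100],[0,0,-0.84,55,-75,0,100],[0,0,-0.96,55,-75,0,100],[0,0,-1.08,55,-75,0,100],[0,0,-1.2,55,-75,0,100]]])

```text
clock: 1.82
ee_pos: [490.1, -180.2, 199.1]
eef_rot: [0.855, 0.519, -0.0, -0.0]
ft_force: [0.4, -0.4, 1.0]
gripper_width: 85.5
```

```bash
python3 -c "
from h import *
go(491,-178,200)"
```

```text
t 1.82 pos [ 490.1 -180.2  199.1] turn [-7.000e-04 -1.000e-04 -4.787e-01] shift [ 2.3 -0.2 -0.9] F [ 0.4 -0.4  1. ] w 85.5
```

Emit:
play_rows(increments=[[[0,0,-0.12,2,0,0,100],[0,0,-0.24,2,0,0,100],[0,0,-0.36,2,0,0,100],[0,0,-0.4787,2,0,0,100],[0,0,-0.4787,2,0,0,100]]])

```text
clock: 2.23
ee_pos: [491.0, -178.5, 199.1]
eef_rot: [0.708, 0.706, -0.0, -0.0]
ft_force: [0.4, 0.1, 0.4]
gripper_width: 85.2
```

```bash
python3 -c "
from h import *
go(491,-178,200)
s=observe()
im=cams.read_camera('wrist'); cv2.imwrite('pics/w1.png',im[:,:,::-1])
print(w2pix('wrist',[491,-178,78],s),w2pix('wrist',[491,-178,8],s),s['joints'].round(2))
"
```

```text
t 2.23 pos [ 491.  -178.5  199.1] turn [-0.0006 -0.0002 -0.0032] shift [ 0.5 -0.  -0.9] F [0.4 0.1 0.4] w 85.2
[283.16753437 194.36788051] [282.97495529 179.32240077] [-0.5   0.21 -0.09  1.27 -0.   -0.5 ]
```

View pics/w1.png

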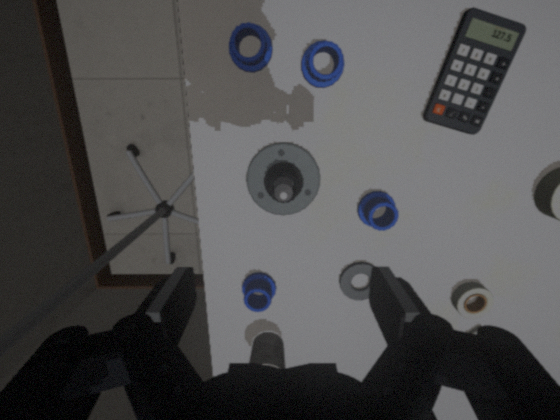

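Emit:
play_rows(increments=[[[0,0,0,0.5,0,35,100],[0,0,0,0.5,0,70,100],[0,0,0,0.5,0,105,100],[0,0,0,0.5,0,135,100],[0,0,0,0.5,0,155,100],[0,0,0,0.5,0,166,100],[0,0,0,0.5,0,171,100],[0,0,0,0.5,0,171,60],[0,0,0,0.5,0,171,40],[0,0,0,0.5,0,171,30]]], grip_force=30)

```text
clock: 3.12
ee_pos: [492.2, -178.6, 29.5]
eef_rot: [0.71, 0.705, 0.0, 0.001]
ft_force: [-0.1, -0.1, 0.2]
gripper_width: 51.0
```

Emit:
play_rows(increments=[[[0,0,0,0,0,0,20],[0,0,0,0,0,0,20],[0,0,0,0,0,0,20],[0,0,0,0,0,0,20]]])

```text
clock: 3.45
ee_pos: [491.9, -177.6, 29.4]
eef_rot: [0.709, 0.705, 0.001, 0.0]
ft_force: [-1.2, 3.7, 6.0]
gripper_width: 17.6
```

```bash
python3 -c "
from h import *
go(491,-178,200)
im=cams.read_camera('wrist'); cv2.imwrite('pics/w2.png',im[:,:,::-1])
im=cams.read_camera('scene'); cv2.imwrite('pics/s2.png',cv2.resize(im[120:300,260:440,::-1],None,fx=3.3,fy=3.3))
"
```

```text
t 3.45 pos [ 491.9 -177.6   29.4] turn [ 0.0018 -0.0006 -0.0059] shift [  -0.3   -0.6 -170.6] F [-1.2  3.7  6. ] w 17.6
```

View pics/w2.png

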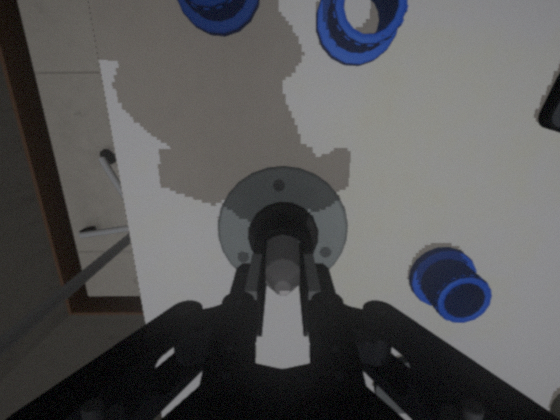

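View pics/s2.png

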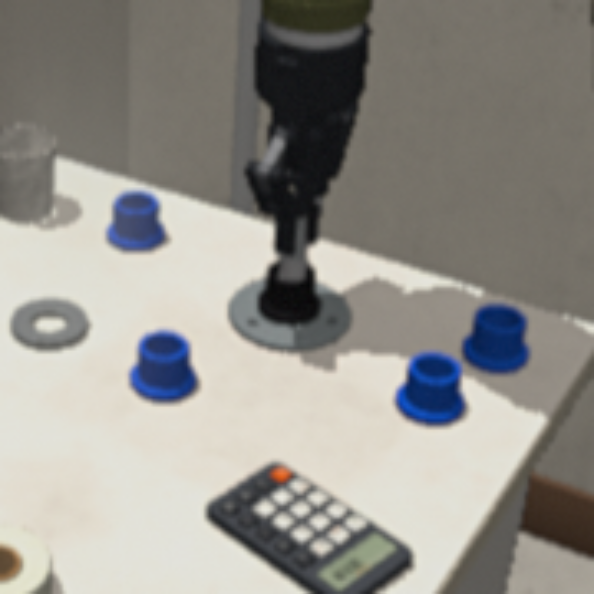

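```bash
python3 -c "
from h import *
i=cams.camera_info('wrist');M=np.linalg.inv(i['hand_eye'])
for z in [8,0,-11,-20]:
  for y in (-11,11):
    q=M@np.array([10,y,z,1]);print(z,y,(f(i)*q[:2]/q[2]+[i['cx'],i['cy']]).round())
for z in (8,42,60,78): print(z,w2pix('wrist',[491,-178,z]).round())
im=cv2.imread('pics/w2.png')[200:340,190:380]
cv2.imwrite('pics/w2c.png',cv2.resize(im,None,fx=4,fy=4,interpolation=2))
"
```

```text
8 -11 [299. 224.]
8 11 [298. 255.]
0 -11 [299. 229.]
0 11 [299. 261.]
-11 -11 [300. 236.]
-11 11 [300. 270.]
-20 -11 [301. 242.]
-20 11 [300. 277.]
8 [282. 231.]
42 [283. 253.]
60 [283. 268.]
78 [283. 287.]
```

View pics/w2c.png

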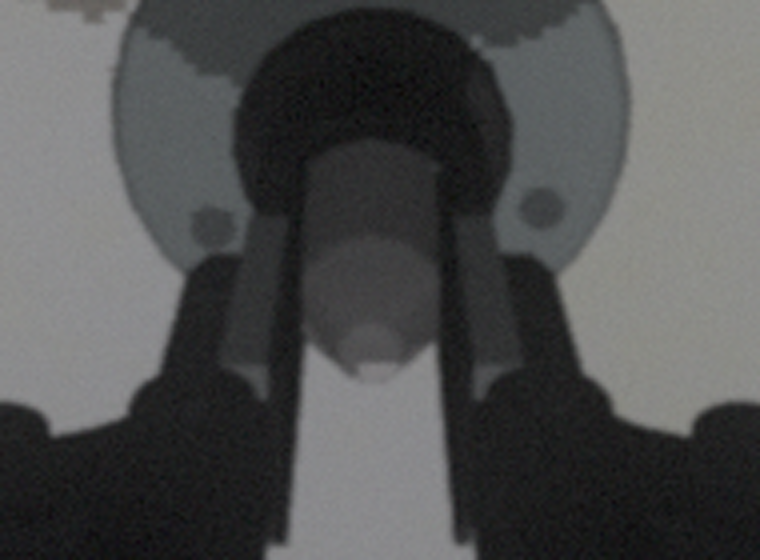

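The image shows the fingers closed on the post's taper, above the collar. The pads' real tips are about 35–50 mm behind the reported TCP, not 8 mm ahead of it, so I'll work from that instead of the stated figure. Next I open and go down in small steps, watching the force.

Emit:
play_rows(increments=[[[0,0,0,0,0,0,60],[0,0,0,0,0,0,90],[0,0,0,0,0,0,90],[0,0,0,0,0,4,90],[0,0,0,0,0,8,90],[0,0,0,0,0,12,90],[0,0,0,0,0,16,90],[0,0,0,0,0,20,90]]])

```text
clock: 4.22
ee_pos: [490.9, -178.0, 7.6]
eef_rot: [0.709, 0.705, -0.0, -0.0]
ft_force: [-0.1, 0.2, 0.8]
gripper_width: 76.9
```

```bash
python3 -c "
from h import *
go(491,-178,200)
im=cams.read_camera('scene'); cv2.imwrite('pics/s3.png',cv2.resize(im[120:240,290:410,::-1],None,fx=5,fy=5,interpolation=2))
"
```

```text
t 4.22 pos [ 490.9 -178.     7.6] turn [-0.0006 -0.0002 -0.0062] shift [ 0.000e+00 -1.000e-01 -1.924e+02] F [-0.1  0.2  0.8] w 76.9
```

View pics/s3.png

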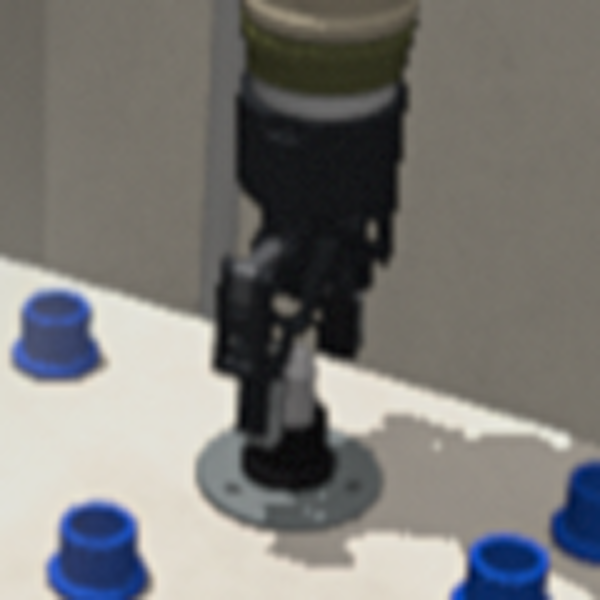

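```bash
python3 -c "
from h import *
for y in (-139,-217):
  for x in (480,502):
    print(y,x,[(z,((w2pix('scene',[x,y,z])-[290,120])*5).round()) for z in (0,20,40,60)])
"
```

```text
-139 480 [(0, array([276., 528.])), (20, array([279., 494.])), (40, array([281., 459.])), (60, array([284., 424.]))]
-139 502 [(0, array([235., 514.])), (20, array([237., 480.])), (40, array([239., 445.])), (60, array([242., 410.]))]
-217 480 [(0, array([347., 449.])), (20, array([351., 416.])), (40, array([354., 382.])), (60, array([357., 348.]))]
-217 502 [(0, array([308., 436.])), (20, array([311., 403.])), (40, array([313., 370.])), (60, array([316., 335.]))]
```

Emit:
play_rows(increments=[[[0,0,0,0,0,5,90],[0,0,0,0,0,10,90],[0,0,0,0,0,15,90],[0,0,0,0,0,15,50],[0,0,0,0,0,15,20],[0,0,0,0,0,15,20],[0,0,0,0,0,15,20],[0,0,0,0,0,15,20]]])

```text
clock: 4.93
ee_pos: [491.6, -178.3, -6.2]
eef_rot: [0.709, 0.705, 0.0, 0.0]
ft_force: [-0.3, -0.3, 1.1]
gripper_width: 34.3
```

```bash
python3 -c "
from h import *
go(491,-178,200)
im=cams.read_camera('scene'); cv2.imwrite('pics/s4.png',cv2.resize(im[120:240,290:410,::-1],None,fx=5,fy=5,interpolation=2))
"
```

```text
t 4.93 pos [ 491.6 -178.3   -6.2] turn [ 0.0008  0.0005 -0.0061] shift [ 2.000e-01 -5.000e-01 -2.062e+02] F [-0.3 -0.3  1.1] w 34.3
```

View pics/s4.png

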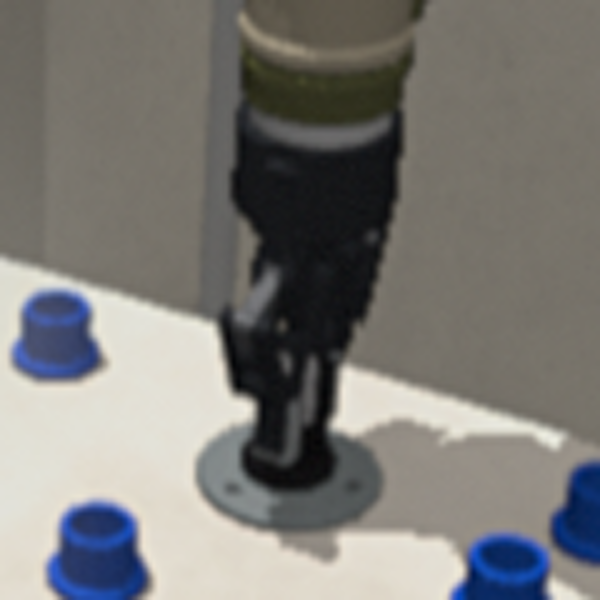

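Emit:
play_rows(increments=[[[0,0,0,0,0,-20,20],[0,0,0,0,0,-45,20],[0,0,0,0,0,-70,20],[0,0,0,0,0,-92,20],[0,0,0,25,-15,-92,20],[0,0,0,50,-32,-92,20],[0,0,0,75,-50,-92,20],[0,0,0,93,-62,-80,20],[0,0,0,93,-62,-60,20],[0,0,0,93,-62,-40,20]]])

```text
clock: 5.82
ee_pos: [429.6, -83.8, 33.7]
eef_rot: [0.709, 0.706, 0.0, 0.001]
ft_force: [1.0, -0.8, -0.2]
gripper_width: 34.8
```

```bash
python3 -c "
from h import *
go(430,-85,-14.5)
im=cams.read_camera('scene'); cv2.imwrite('pics/s5.png',cv2.resize(im[100:280,260:440,::-1],None,fx=3.3,fy=3.3,interpolation=2))
"
```

```text
t 5.82 pos [429.6 -83.8  33.7] turn [ 0.0021  0.0008 -0.0043] shift [-1.2  0.3 48.2] F [ 1.  -0.8 -0.2] w 34.8
```

View pics/s5.png

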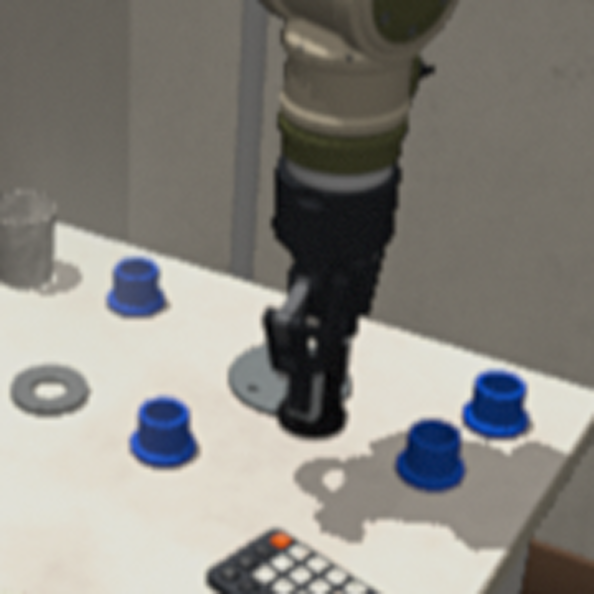

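Emit:
play_rows(increments=[[[0,0,0,0,0,20,20],[0,0,0,0,0,38,20],[0,0,0,0,0,45,20],[0,0,0,0,0,47.5,20],[0,0,0,0,0,47.5,20],[0,0,0,0,0,47.5,60],[0,0,0,0,0,47.5,90],[0,0,0,0,0,47.5,90],[0,0,0,0,0,20,100],[0,0,0,0,0,-20,100]]])

```text
clock: 6.7
ee_pos: [426.6, -83.6, 51.6]
eef_rot: [0.709, 0.705, -0.001, -0.003]
ft_force: [1.1, 0.3, -0.9]
gripper_width: 85.2
```

```bash
python3 -c "
from h import *
go(508.4,173.3,150)
"
```

```text
t 6.7 pos [426.6 -83.6  51.6] turn [-0.0068 -0.0026 -0.0063] shift [257.6  79.5 -98.3] F [ 1.1  0.3 -0.9] w 85.2
```

Emit:
play_rows(increments=[[[0,0,0,10,0,-40,100],[0,0,0,45,10,-70,100],[0,0,0,80,22,-90,100],[0,0,0,115,34,-90,100],[0,0,0,150,46,-90,100],[0,0,0,185,58,-90,100],[0,0,0,220,68,-90,100],[0,0,0,250,76,-90,100],[0,0,0,257,78,-90,100],[0,0,0,257,78,-90,100]]])

```text
clock: 7.53
ee_pos: [509.7, 173.8, 143.4]
eef_rot: [0.708, 0.706, 0.0, 0.0]
ft_force: [-0.8, 0.3, -0.6]
gripper_width: 85.3
```

```bash
python3 -c "
from h import *
go(508.4,173.3,150)
s=observe()
im=cams.read_camera('wrist'); cv2.imwrite('pics/w6.png',im[:,:,::-1])
print(w2pix('wrist',[508.4,173.3,28],s))
im=cams.read_camera('top'); cv2.imwrite('pics/t6.png',im[:,:,::-1])
"
```

```text
t 7.53 pos [509.7 173.8 143.4] turn [ 0.0004 -0.0001 -0.0025] shift [-0.5 -1.3 -6.6] F [-0.8  0.3 -0.6] w 85.3
[282.22416728 194.52967071]
```

View pics/w6.png

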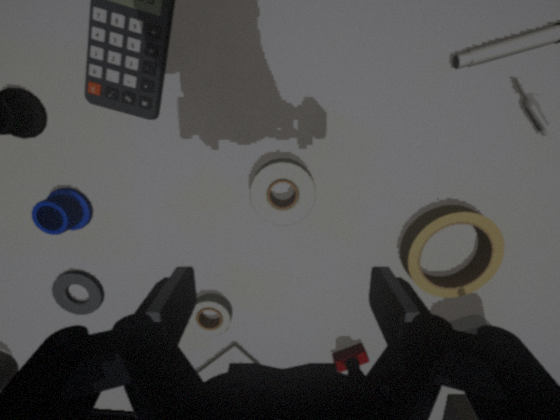

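View pics/t6.png

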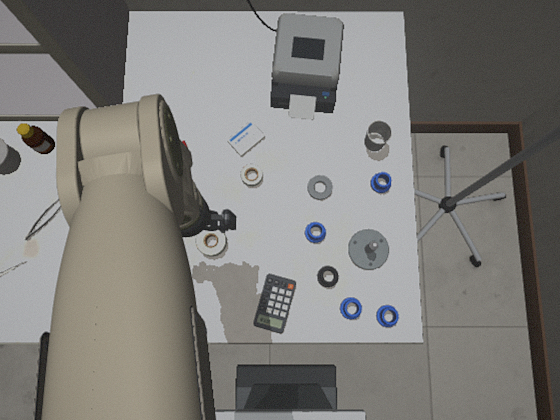

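Emit:
play_rows(increments=[[[0,0,0,-0.5,-1,35,100],[0,0,0,-0.5,-1,70,100],[0,0,0,-0.5,-1,105,100],[0,0,0,-0.5,-1,130,100],[0,0,0,-0.5,-1,148,100],[0,0,0,-0.5,-1,158,100],[0,0,0,-0.5,-1,163,100],[0,0,0,-0.5,-1,163,100],[0,0,0,-0.5,-1,163,60],[0,0,0,-0.5,-1,163,60]]], grip_force=40)

```text
clock: 8.47
ee_pos: [509.8, 171.4, -18.1]
eef_rot: [0.709, 0.705, 0.001, 0.001]
ft_force: [-0.3, -0.6, 9.1]
gripper_width: 63.9
```

Emit:
play_rows(increments=[[[0,0,0,0,0,0,60],[0,0,0,0,0,0,60]]])

```text
clock: 8.63
ee_pos: [509.9, 171.4, -17.3]
eef_rot: [0.709, 0.705, 0.001, 0.001]
ft_force: [-1.3, -1.5, 6.0]
gripper_width: 62.0
```

```bash
python3 -c "
from h import *
go(508.4,173.3,150)
s=observe()
im=cams.read_camera('wrist'); cv2.imwrite('pics/w7.png',im[:,:,::-1])
im=cams.read_camera('scene'); cv2.imwrite('pics/s7.png',cv2.resize(im[180:340,180:340,::-1],None,fx=3.5,fy=3.5,interpolation=2))
"
```

```text
t 8.63 pos [509.9 171.4 -17.3] turn [ 0.0034 -0.0001 -0.0062] shift [   1.9   -0.9 -167.3] F [-1.3 -1.5  6. ] w 62.0
```

View pics/w7.png

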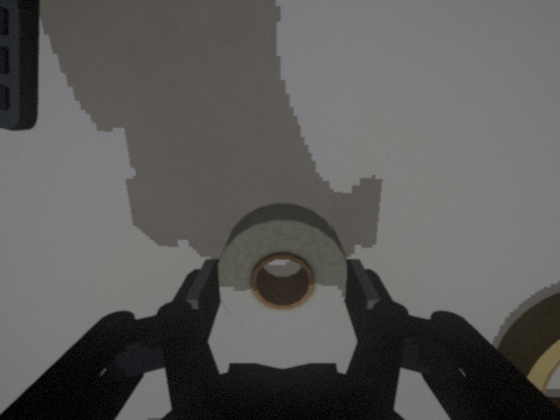

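View pics/s7.png

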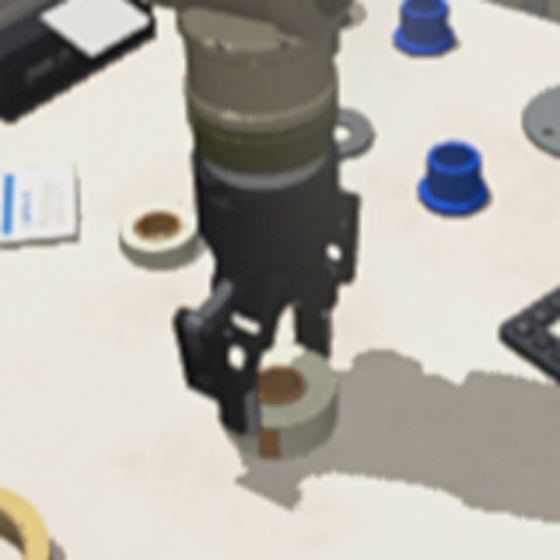

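```bash
python3 -c "
from h import *
print(pix2w('wrist',283,281,28),pix2w('wrist',283,281,34))
im=cv2.imread('pics/w7.png')[190:370,170:400]
cv2.imwrite('pics/w7c.png',cv2.resize(im,None,fx=3.4,fy=3.3,interpolation=2))
"
```

```text
[507.57652884 171.23548987  28.        ] [503.87816888 171.2353951   34.        ]
```

View pics/w7c.png

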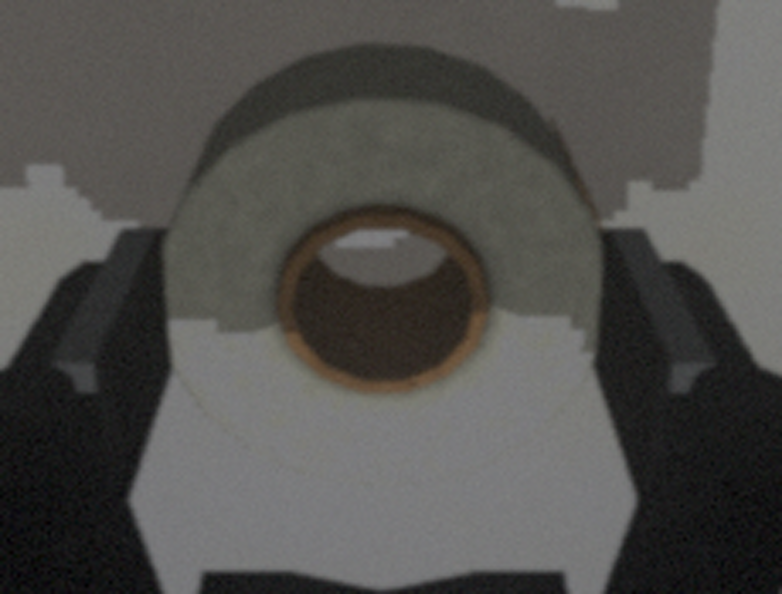

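Emit:
play_rows(increments=[[[0,0,0,0,0,-15,60],[0,0,0,0,0,-40,60],[0,0,0,0,0,-70,60],[0,0,0,-15,0,-100,60],[0,0,0,-45,-2,-105,60],[0,0,0,-80,-4,-105,60],[0,0,0,-115,-6,-105,60],[0,0,0,-150,-8,-105,60],[0,0,0,-185,-10,-105,60],[0,0,0,-220,-12,-105,60]]])

```text
clock: 9.57
ee_pos: [495.3, -50.2, 86.8]
eef_rot: [0.709, 0.705, 0.001, 0.001]
ft_force: [1.1, -0.5, -1.1]
gripper_width: 61.6
```

Emit:
play_rows(increments=[[[0,0,0,-30,-1,0,60],[0,0,0,-60,-2,0,60],[0,0,0,-90,-3,0,60],[0,0,0,-110,-4,0,60],[0,0,0,-120,-4,0,60],[0,0,0,-125,-5,0,60],[0,0,0,-125,-5,0,60]]])

```text
clock: 10.15
ee_pos: [489.3, -174.0, 85.9]
eef_rot: [0.71, 0.705, 0.0, 0.0]
ft_force: [-0.6, -0.6, -1.1]
gripper_width: 61.9
```

```bash
python3 -c "
from h import *
go(493,-178,88)
s=observe()
im=cams.read_camera('wrist'); cv2.imwrite('pics/w8.png',im[:,:,::-1])
im=cams.read_camera('scene'); cv2.imwrite('pics/s8.png',cv2.resize(im[100:240,280:420,::-1],None,fx=4,fy=4,interpolation=2))
print([(z,w2pix('wrist',[491,-178,z],s).round(1)) for z in (8,78,115)])
"
```

```text
t 10.15 pos [ 489.3 -174.    85.9] turn [ 0.0006  0.0003 -0.0071] shift [-3.9  3.7 -2.1] F [-0.6 -0.6 -1.1] w 61.9
[(8, array([278.3, 209.2])), (78, array([277. , 242.5])), (115, array([275.9, 271.1]))]
```

View pics/w8.png

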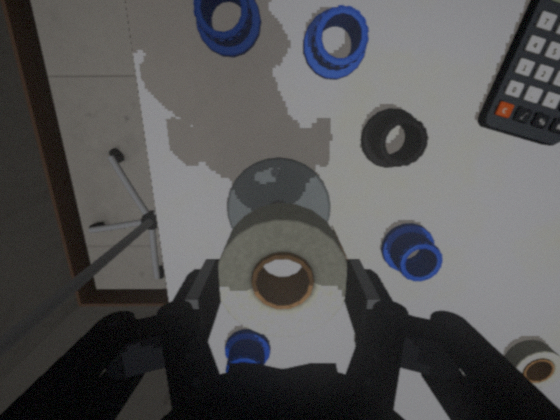

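View pics/s8.png

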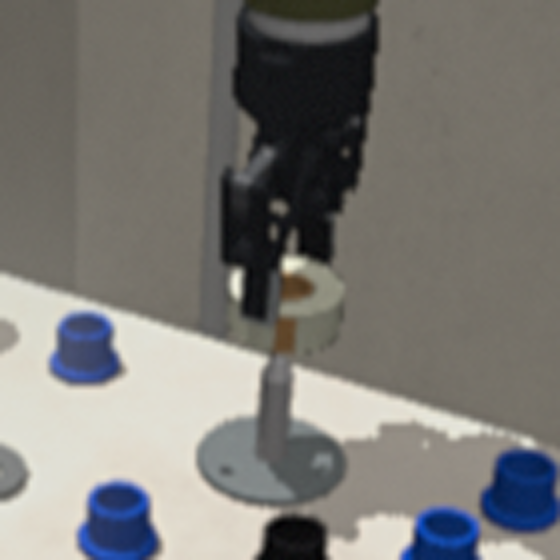

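Emit:
play_rows(increments=[[[0,0,0,-2,2,0,60],[0,0,0,-4,4,0,60],[0,0,0,-4,4,10,60],[0,0,0,-4,4,22,60],[0,0,0,-4,4,34,60],[0,0,0,-4,4,44,60],[0,0,0,-4,4,50,60],[0,0,0,-4,4,50,60]]])

```text
clock: 10.92
ee_pos: [492.0, -176.7, 33.5]
eef_rot: [0.709, 0.705, -0.0, -0.002]
ft_force: [-0.0, 0.0, -1.4]
gripper_width: 61.6
```

```bash
python3 -c "
from h import *
go(493.2,-178,-9.3)
s=observe()
im=cams.read_camera('wrist'); cv2.imwrite('pics/w9.png',im[:,:,::-1])
im=cams.read_camera('scene'); cv2.imwrite('pics/s9.png',cv2.resize(im[120:240,290:410,::-1],None,fx=4,fy=4,interpolation=2))
print([(z,w2pix('wrist',[491,-178,z],s).round(1)) for z in (8,78)])
"
```

```text
t 10.92 pos [ 492.  -176.7   33.5] turn [-0.0029 -0.0015 -0.0057] shift [-1.4  1.3 42.8] F [-0.   0.  -1.4] w 61.6
[(8, array([281. , 228.8])), (78, array([280.7, 281.8]))]
```

View pics/w9.png

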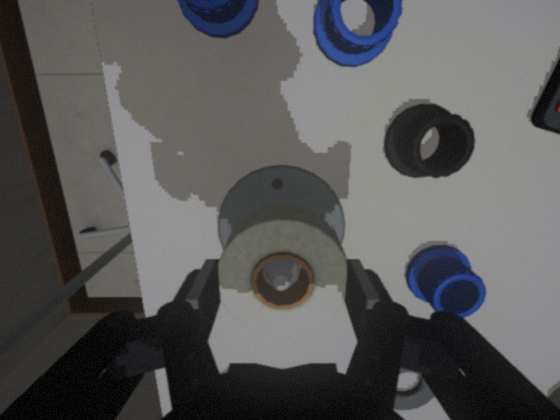

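View pics/s9.png

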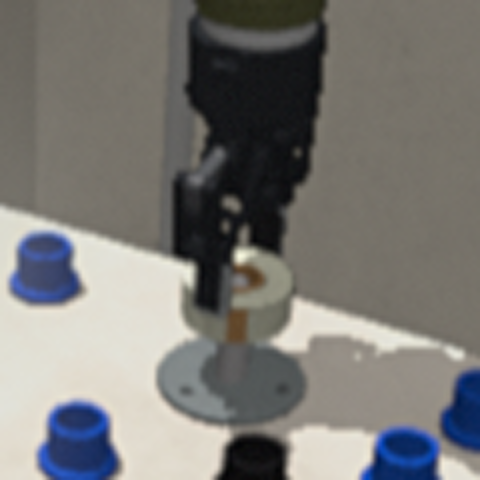

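Emit:
play_rows(increments=[[[0,0,0,-1,1,8,60],[0,0,0,-1,1,16,60],[0,0,0,-1,1,24,60],[0,0,0,-1,1,31,60],[0,0,0,-1,1,36,60],[0,0,0,-1,1,39,60],[0,0,0,-1,1,41,60],[0,0,0,-1,1,42,60],[0,0,0,-1,1,42.5,60]]])

```text
clock: 11.77
ee_pos: [494.3, -178.7, -7.1]
eef_rot: [0.709, 0.705, 0.0, 0.0]
ft_force: [0.7, -0.4, -0.6]
gripper_width: 61.4
```

```bash
python3 -c "
from h import *
go(493.2,-178,-9.3)
im=cams.read_camera('wrist'); cv2.imwrite('pics/w10.png',im[:,:,::-1])
im=cams.read_camera('scene'); cv2.imwrite('pics/s10.png',cv2.resize(im[120:240,290:410,::-1],None,fx=4,fy=4,interpolation=2))
"
```

```text
t 11.77 pos [ 494.3 -178.7   -7.1] turn [ 0.0001  0.0001 -0.0061] shift [ 0.6 -1.1  2.2] F [ 0.7 -0.4 -0.6] w 61.4
```

View pics/s10.png

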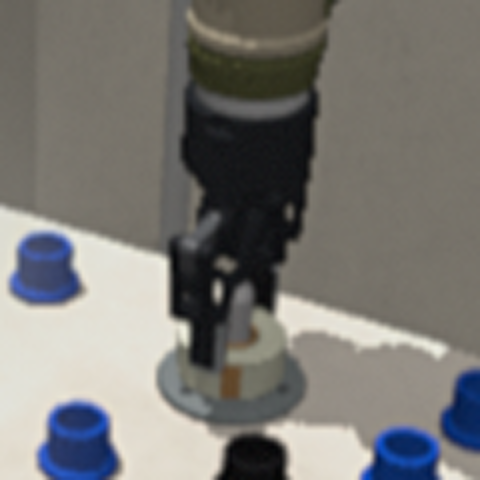

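Emit:
play_rows(increments=[[[0,0,0,0.5,-1,1,60],[0,0,0,0.5,-1,2,60],[0,0,0,0.5,-1,2.5,60],[0,0,0,0.5,-1,2.5,60],[0,0,0,0.5,-1,2.5,80],[0,0,0,0.5,-1,2.5,100],[0,0,0,0.5,-1,2.5,100],[0,0,0,0.5,-1,0,100],[0,0,0,0.5,-1,-15,100],[0,0,0,0.5,-1,-40,100]]])

```text
clock: 12.7
ee_pos: [491.0, -176.9, 31.1]
eef_rot: [0.709, 0.705, -0.001, -0.003]
ft_force: [-0.1, -0.9, -0.5]
gripper_width: 85.4
```

```bash
python3 -c "
from h import *
go(634.1,-71,100)
im=cams.read_camera('wrist'); cv2.imwrite('pics/w11.png',im[:,:,::-1])
im=cams.read_camera('scene'); cv2.imwrite('pics/s11.png',cv2.resize(im[120:240,290:410,::-1],None,fx=4,fy=4,interpolation=2))
"
```

```text
t 12.7 pos [ 491.  -176.9   31.1] turn [-0.0048 -0.0025 -0.0062] shift [107.  142.1 -69.3] F [-0.1 -0.9 -0.5] w 85.4
```

View pics/w11.png

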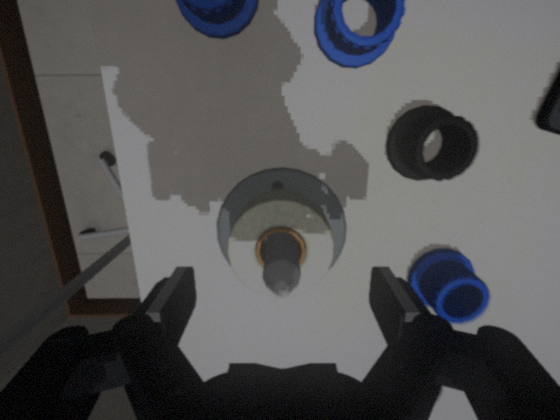

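View pics/s11.png

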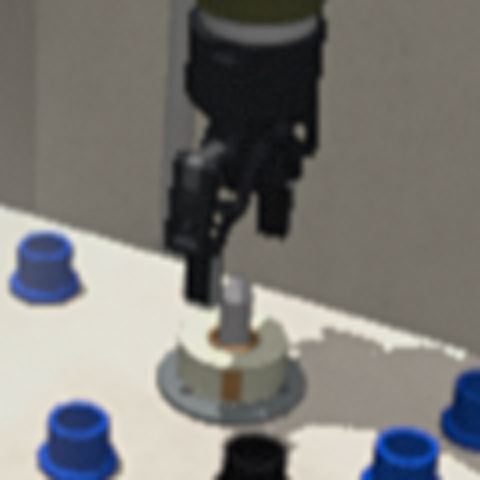

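The wide roll is seated flat on the foot, with the post through its hole. Next is the spacer.

Emit:
play_rows(increments=[[[0,0,0,0,0,-30,100],[0,0,0,0,0,-65,100],[0,0,0,20,28,-70,100],[0,0,0,40,56,-70,100],[0,0,0,60,84,-70,100],[0,0,0,80,110,-70,100],[0,0,0,98,132,-70,100],[0,0,0,106,141,-70,100],[0,0,0,106,141,-70,100]]])

```text
clock: 13.55
ee_pos: [636.4, -71.1, 102.0]
eef_rot: [0.708, 0.706, 0.0, -0.0]
ft_force: [0.6, -0.3, 0.4]
gripper_width: 85.1
```

```bash
python3 -c "
from h import *
go(634.1,-71,100)
s=observe()
im=cams.read_camera('wrist'); cv2.imwrite('pics/w12.png',im[:,:,::-1])
print(w2pix('wrist',[634,-71,8],s))
"
```

```text
t 13.55 pos [636.4 -71.1 102. ] turn [ 0.0002 -0.0003 -0.003 ] shift [ 0.  -2.3  2. ] F [ 0.6 -0.3  0.4] w 85.1
[282.82248529 199.56269143]
```

View pics/w12.png

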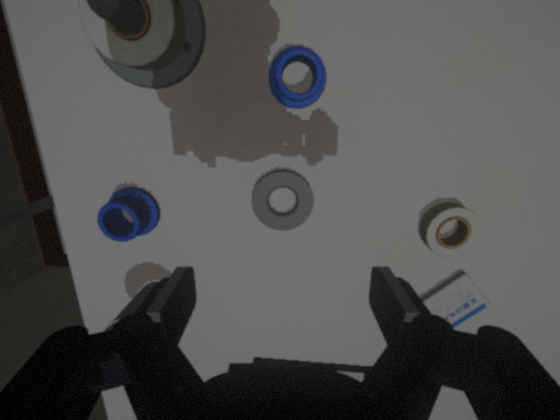

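Emit:
play_rows(increments=[[[0,0,0,0,-2,35,80],[0,0,0,0,-2,70,80],[0,0,0,0,-2,98,80],[0,0,0,0,-2,115,80],[0,0,0,0,-2,122,80],[0,0,0,0,-2,125,80],[0,0,0,0,-2,126,80],[0,0,0,0,-2,126,80]]])

```text
clock: 14.27
ee_pos: [633.6, -73.7, -21.8]
eef_rot: [0.71, 0.705, 0.0, 0.001]
ft_force: [-0.0, 0.2, 0.4]
gripper_width: 68.3
```

```bash
python3 -c "
from h import *
go(634.1,-71,-28)
im=cams.read_camera('wrist'); cv2.imwrite('pics/w13.png',im[:,:,::-1])
im=cams.read_camera('scene'); cv2.imwrite('pics/s13.png',cv2.resize(im[140:260,220:340,::-1],None,fx=5,fy=5,interpolation=2))
"
```

```text
t 14.27 pos [633.6 -73.7 -21.8] turn [ 0.0019  0.0007 -0.0068] shift [2.8 0.5 6.2] F [-0.   0.2  0.4] w 68.3
```

View pics/w13.png

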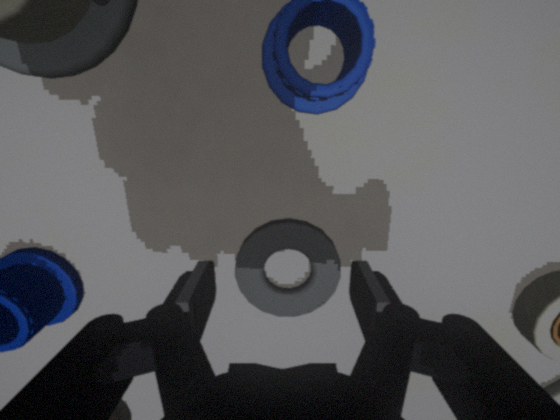

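View pics/s13.png

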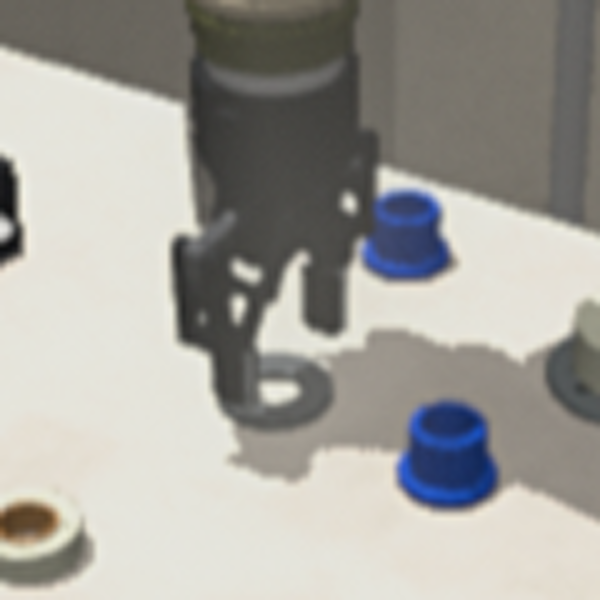

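```bash
python3 -c "
from h import *
for y in (-39.5,-107.8):
  for x in (623,645):
    print(y,x,[(z,((w2pix('scene',[x,y,z])-[220,140])*5).round()) for z in (0,10,20)])
"
```

```text
-39.5 623 [(0, array([263., 439.])), (10, array([262., 422.])), (20, array([262., 405.]))]
-39.5 645 [(0, array([225., 424.])), (10, array([224., 408.])), (20, array([224., 391.]))]
-107.8 623 [(0, array([340., 369.])), (10, array([340., 353.])), (20, array([339., 336.]))]
-107.8 645 [(0, array([303., 356.])), (10, array([303., 339.])), (20, array([302., 323.]))]
```

Emit:
play_rows(increments=[[[0,0,0,2.5,0,2,80],[0,0,0,2.5,0,4,80],[0,0,0,2.5,0,6,80],[0,0,0,2.5,0,7,80],[0,0,0,2.5,0,7,80]]])

```text
clock: 14.78
ee_pos: [632.6, -70.3, -30.5]
eef_rot: [0.709, 0.705, -0.0, -0.0]
ft_force: [-0.4, -0.0, 0.0]
gripper_width: 68.4
```

```bash
python3 -c "
from h import *
go(634.1,-71,-32)
im=cams.read_camera('wrist'); cv2.imwrite('pics/w14.png',im[:,:,::-1])
im=cams.read_camera('scene'); cv2.imwrite('pics/s14.png',cv2.resize(im[140:260,220:340,::-1],None,fx=5,fy=5,interpolation=2))
"
```

```text
t 14.78 pos [632.6 -70.3 -30.5] turn [-0.0006 -0.     -0.0059] shift [-0.7  1.5  1.5] F [-0.4 -0.   0. ] w 68.4
```

View pics/w14.png

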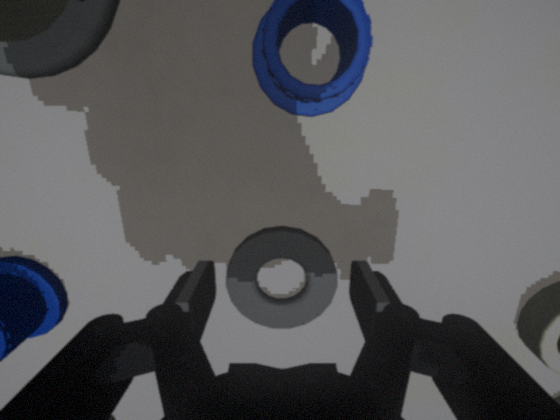

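View pics/s14.png

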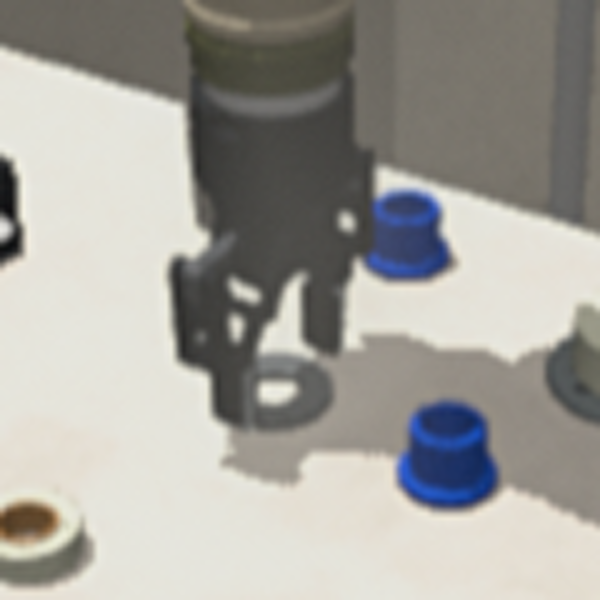

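Emit:
play_rows(increments=[[[0,0,0,0,1,0,70],[0,0,0,0,1,0,60],[0,0,0,0,1,0,55],[0,0,0,0,1,0,55],[0,0,0,0,1,0,55]]], grip_force=30)

```text
clock: 15.3
ee_pos: [634.1, -70.5, -29.5]
eef_rot: [0.709, 0.705, 0.0, 0.0]
ft_force: [-0.5, 0.1, 5.5]
gripper_width: 53.4
```

```bash
python3 -c "
from h import *
go(634.1,-71,-32)
im=cams.read_camera('wrist'); cv2.imwrite('pics/w15.png',im[:,:,::-1])
im=cams.read_camera('scene'); cv2.imwrite('pics/s15.png',cv2.resize(im[140:260,220:340,::-1],None,fx=5,fy=5,interpolation=2))
"
```

```text
t 15.3 pos [634.1 -70.5 -29.5] turn [ 0.0006  0.0002 -0.0061] shift [-0.5 -0.   2.5] F [-0.5  0.1  5.5] w 53.4
```

View pics/w15.png

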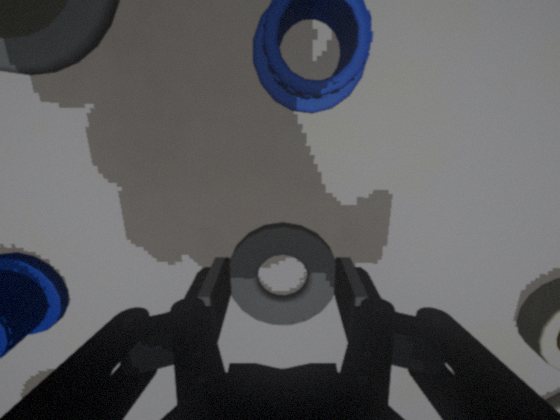

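View pics/s15.png

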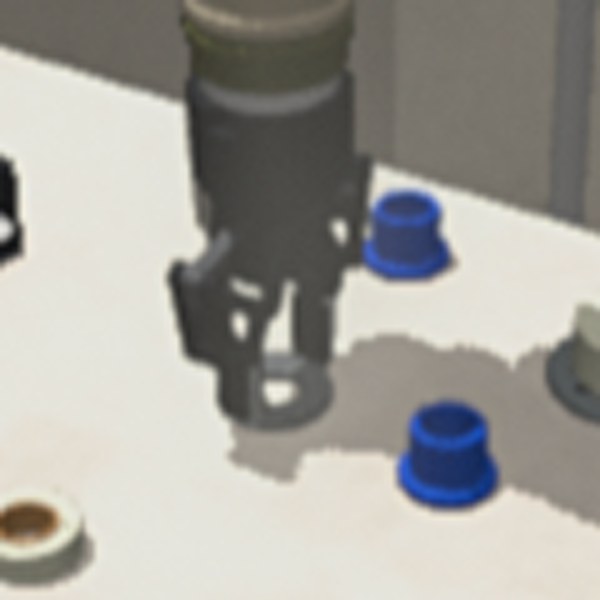

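Emit:
play_rows(increments=[[[0,0,0,0,0,-10,55],[0,0,0,0,0,-25,55],[0,0,0,0,0,-40,55],[0,0,0,0,0,-40,55]]])

```text
clock: 15.73
ee_pos: [636.3, -71.1, 13.2]
eef_rot: [0.709, 0.705, 0.001, 0.002]
ft_force: [0.5, -0.7, -0.6]
gripper_width: 53.4
```

```bash
python3 -c "
from h import *
go(491,-178,78)
im=cams.read_camera('wrist'); cv2.imwrite('pics/w16.png',im[:,:,::-1])
im=cams.read_camera('scene'); cv2.imwrite('pics/s16.png',cv2.resize(im[120:240,220:340,::-1],None,fx=5,fy=5,interpolation=2))
"
```

```text
t 15.73 pos [636.3 -71.1  13.2] turn [ 0.0051  0.0013 -0.0061] shift [-107.9 -144.3  -65.4] F [ 0.5 -0.7 -0.6] w 53.4
```

View pics/w16.png

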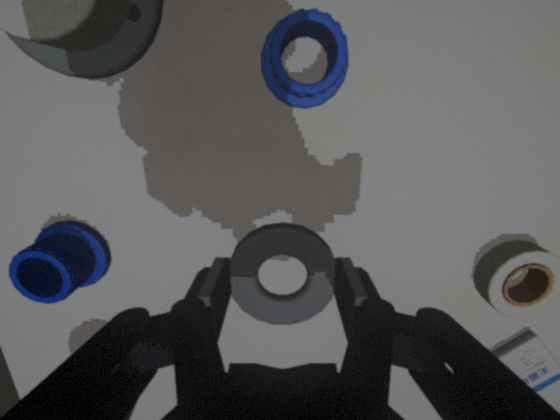

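View pics/s16.png

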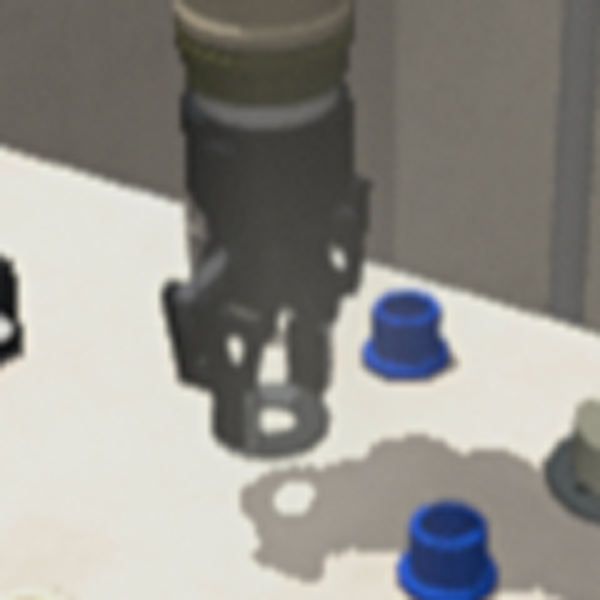

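```bash
python3 -c "
from h import *
i=cams.camera_info('wrist')
W=i['hand_eye']
for (u,v,z) in [(283,274.5,-8-29.5),(283,281,-28-17.3)]:
    d=W[:3,:3]@np.array([(u-i['cx'])/f(i),(v-i['cy'])/f(i),1]); o=W[:3,3]; print((o+d*(z-o[2])/d[2]).round(1))
"
```

```text
[ -0.2  -1.1 -37.5]
[ -0.2  -2.1 -45.3]
```

Emit:
play_rows(increments=[[[0,0,0,0,0,-30,55],[0,0,0,-10,-14,-55,55],[0,0,0,-30,-42,-55,55],[0,0,0,-52,-70,-55,55],[0,0,0,-72,-98,-55,55],[0,0,0,-90,-122,-55,55],[0,0,0,-102,-138,-55,55],[0,0,0,-107,-143,-55,55],[0,0,0,-107,-143,-55,55],[0,0,0,-107,-143,-55,55]]])

```text
clock: 16.67
ee_pos: [490.5, -176.6, 64.5]
eef_rot: [0.71, 0.705, 0.0, -0.0]
ft_force: [0.8, -0.7, -1.4]
gripper_width: 53.6
```

```bash
python3 -c "
from h import *
go(492.1,-178,78)
s=observe()
im=cams.read_camera('wrist'); cv2.imwrite('pics/w17.png',im[:,:,::-1])
print([(z,w2pix('wrist',[491,-178,z],s).round(1)) for z in (8,78)])
"
```

```text
t 16.67 pos [ 490.5 -176.6   64.5] turn [ 0.0001 -0.0004 -0.0068] shift [ -1.4   1.6 -13.5] F [ 0.8 -0.7 -1.4] w 53.6
[(8, array([281.1, 216.1])), (78, array([280.8, 255.8]))]
```

View pics/w17.png

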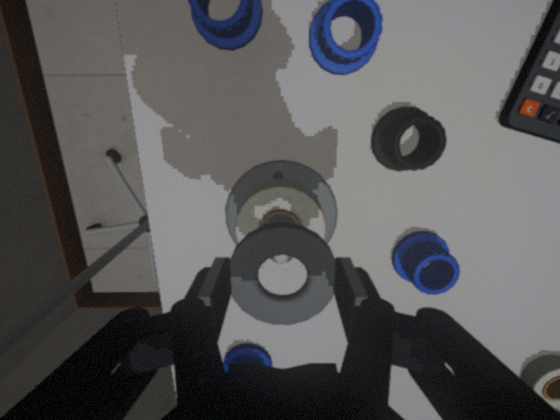

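Emit:
play_rows(increments=[[[0,0,0,-1,1.5,5,55],[0,0,0,-1,1.5,12,55],[0,0,0,-1,1.5,20,55],[0,0,0,-1,1.5,25,55],[0,0,0,-1,1.5,25,55],[0,0,0,-1,1.5,25,55]]])

```text
clock: 17.22
ee_pos: [491.2, -177.1, 39.0]
eef_rot: [0.709, 0.705, -0.0, -0.001]
ft_force: [-0.8, 0.2, -0.2]
gripper_width: 53.6
```

```bash
python3 -c "
from h import *
go(492.1,-178,6.5)
s=observe()
im=cams.read_camera('wrist'); cv2.imwrite('pics/w18.png',im[:,:,::-1])
print([(z,w2pix('wrist',[491,-178,z],s).round(1)) for z in (8,78)])
"
```

```text
t 17.22 pos [ 491.2 -177.1   39. ] turn [-0.0015 -0.0008 -0.0057] shift [-1.   0.9 32.5] F [-0.8  0.2 -0.2] w 53.6
[(8, array([281.6, 226.9])), (78, array([281.5, 277.3]))]
```

View pics/w18.png

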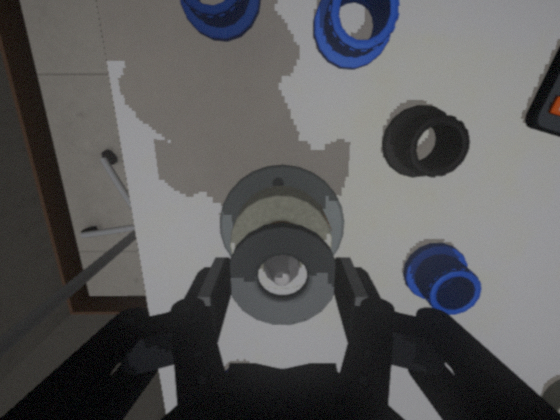

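Post tip shows inside the ring hole (282,275), well centred; lower the rest gently.

Emit:
play_rows(increments=[[[0,0,0,-0.5,0.5,8,55],[0,0,0,-0.5,0.5,15,55],[0,0,0,-0.5,0.5,21,55],[0,0,0,-0.5,0.5,26,55],[0,0,0,-0.5,0.5,29,55],[0,0,0,-0.5,0.5,31,55],[0,0,0,-0.5,0.5,32,55],[0,0,0,-0.5,0.5,32,55]]])

```text
clock: 17.93
ee_pos: [492.2, -178.1, 7.7]
eef_rot: [0.709, 0.705, -0.0, -0.0]
ft_force: [0.4, -0.5, -0.8]
gripper_width: 54.0
```

```bash
python3 -c "
from h import *
go(492.1,-178,6.5)
im=cams.read_camera('scene'); cv2.imwrite('pics/s19.png',cv2.resize(im[120:240,290:410,::-1],None,fx=5,fy=5,interpolation=2))
"
```

```text
t 17.93 pos [ 492.2 -178.1    7.7] turn [-0.0001 -0.     -0.0062] shift [ 0.1 -0.1  1.2] F [ 0.4 -0.5 -0.8] w 54.0
```

View pics/s19.png

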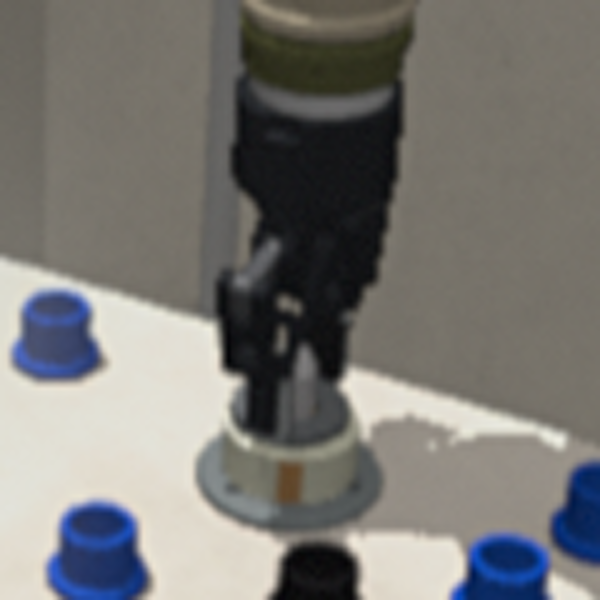

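Emit:
play_rows(increments=[[[0,0,0,0,0,1,55],[0,0,0,0,0,1,55],[0,0,0,0,0,1,65],[0,0,0,0,0,1,75],[0,0,0,0,0,1,90],[0,0,0,0,0,0,95],[0,0,0,0,0,-20,95],[0,0,0,0,0,-50,95],[0,0,0,0,0,-80,95],[0,0,0,0,0,-90,95]]])

```text
clock: 18.82
ee_pos: [494.3, -179.2, 102.1]
eef_rot: [0.709, 0.705, 0.001, 0.003]
ft_force: [1.0, -0.3, 0.1]
gripper_width: 81.2
```

```bash
python3 -c "
from h import *
go(662.4,86,100)
im=cams.read_camera('wrist'); cv2.imwrite('pics/w20.png',im[:,:,::-1])
im=cams.read_camera('scene'); cv2.imwrite('pics/s20.png',cv2.resize(im[120:240,290:410,::-1],None,fx=5,fy=5,interpolation=2))
"
```

```text
t 18.82 pos [ 494.3 -179.2  102.1] turn [ 0.0051  0.0028 -0.006 ] shift [266.2 166.5   2.2] F [ 1.  -0.3  0.1] w 81.2
```

View pics/s20.png

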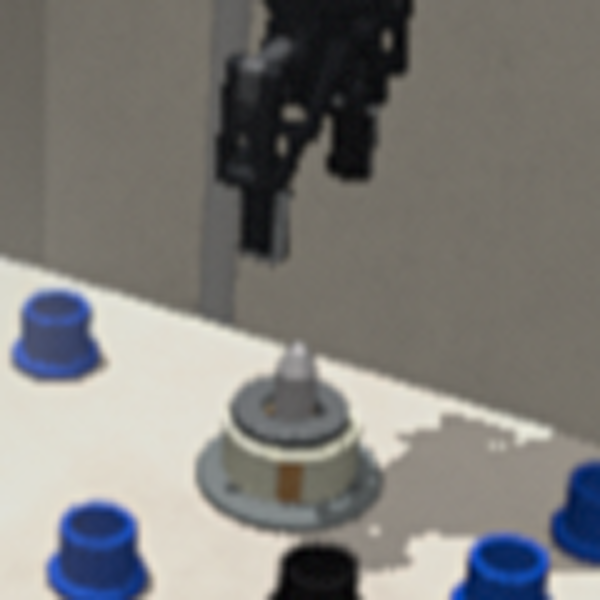

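View pics/w20.png

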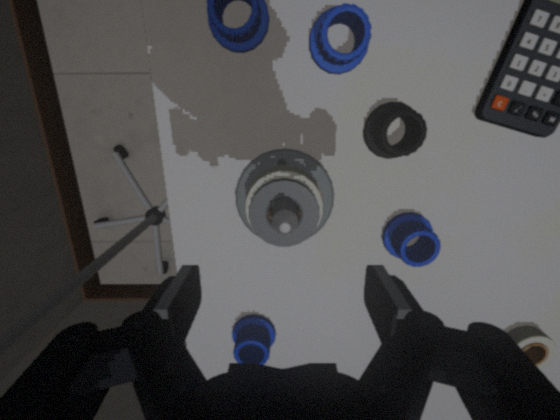

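The spacer lies flat on the wide roll. Next is the narrow roll.

Emit:
play_rows(increments=[[[0,0,0,20,12,0,95],[0,0,0,50,31,0,95],[0,0,0,80,50,0,95],[0,0,0,110,69,0,95],[0,0,0,140,88,0,95],[0,0,0,170,107,0,95],[0,0,0,200,126,0,95],[0,0,0,230,145,0,90],[0,0,0,255,160,0,85],[0,0,0,265,167,0,85]]])

```text
clock: 19.75
ee_pos: [661.2, 89.6, 95.1]
eef_rot: [0.708, 0.706, -0.0, -0.001]
ft_force: [0.5, -1.1, 0.5]
gripper_width: 72.5
```

Emit:
play_rows(increments=[[[0,0,0,0,0,0,85],[0,0,0,0,0,0,85]]])

```text
clock: 19.92
ee_pos: [659.7, 86.5, 95.5]
eef_rot: [0.709, 0.705, -0.001, -0.001]
ft_force: [0.1, -0.5, 0.0]
gripper_width: 72.7
```

```bash
python3 -c "
from h import *
go(662.4,86,100)
s=observe()
im=cams.read_camera('wrist'); cv2.imwrite('pics/w21.png',im[:,:,::-1])
print([(z,w2pix('wrist',[662.4,86,z],s).round(1)) for z in (18,)])
"
```

```text
t 19.92 pos [659.7  86.5  95.5] turn [-0.0034  0.0005 -0.0046] shift [-0.5  2.7 -4.6] F [ 0.1 -0.5  0. ] w 72.7
[(18, array([282.3, 210.8]))]
```

View pics/w21.png

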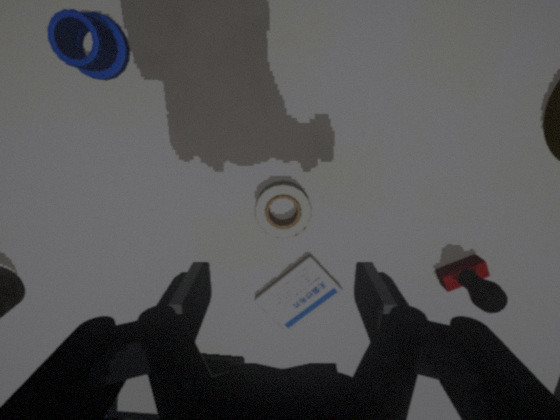

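Emit:
play_rows(increments=[[[0,0,0,0.5,2.5,35,80],[0,0,0,0.5,2.5,70,80],[0,0,0,0.5,2.5,95,80],[0,0,0,0.5,2.5,112,80],[0,0,0,0.5,2.5,119,80],[0,0,0,0.5,2.5,121,80],[0,0,0,0.5,2.5,121,80],[0,0,0,0.5,2.5,121,80]]])

```text
clock: 20.63
ee_pos: [664.3, 85.8, -21.6]
eef_rot: [0.71, 0.705, 0.001, 0.001]
ft_force: [0.1, 0.2, -0.6]
gripper_width: 68.3
```

```bash
python3 -c "
from h import *
go(662.4,87,-26)
im=cams.read_camera('wrist'); cv2.imwrite('pics/w22.png',im[:,:,::-1])
im=cams.read_camera('scene'); cv2.imwrite('pics/s22.png',cv2.resize(im[180:300,160:280,::-1],None,fx=5,fy=5,interpolation=2))
for y in (53,121):
  for x in (651,673):
    print(y,x,[(z,((w2pix('scene',[x,y,z])-[160,180])*5).round()) for z in (0,10,20)])
"
```

```text
t 20.63 pos [664.3  85.8 -21.6] turn [ 0.0022  0.0001 -0.0068] shift [ 1.2 -2.   4.4] F [ 0.1  0.2 -0.6] w 68.3
53 651 [(0, array([399., 322.])), (10, array([398., 305.])), (20, array([396., 287.]))]
53 673 [(0, array([361., 306.])), (10, array([359., 289.])), (20, array([358., 272.]))]
121 651 [(0, array([305., 404.])), (10, array([303., 387.])), (20, array([301., 369.]))]
121 673 [(0, array([266., 387.])), (10, array([264., 369.])), (20, array([262., 352.]))]
```

View pics/w22.png

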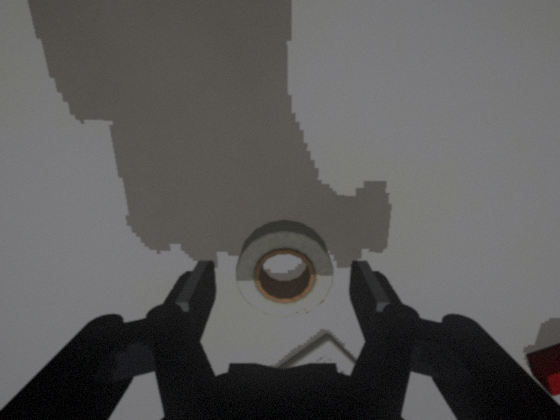

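View pics/s22.png

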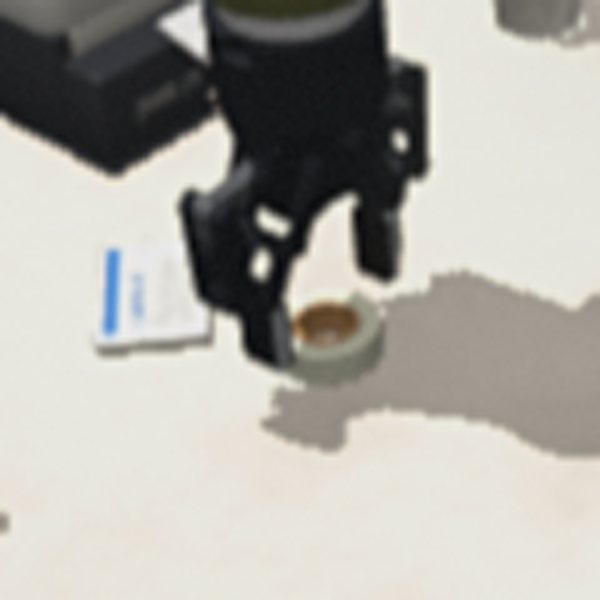

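Emit:
play_rows(increments=[[[0,0,0,1,-1,2,80],[0,0,0,1,-1.5,4,80],[0,0,0,1,-1.5,4,65],[0,0,0,1,-1.5,4,50],[0,0,0,1,-1.5,4,45],[0,0,0,1,-1.5,4,45],[0,0,0,1,-1.5,4,45],[0,0,0,1,-1.5,4,45]]], grip_force=30)

```text
clock: 21.4
ee_pos: [661.9, 87.5, -26.7]
eef_rot: [0.709, 0.705, 0.0, 0.0]
ft_force: [-2.0, 0.3, 6.0]
gripper_width: 46.9
```

```bash
python3 -c "
from h import *
go(662.4,87,-26)
im=cams.read_camera('wrist'); cv2.imwrite('pics/w23.png',im[:,:,::-1])
"
```

```text
t 21.4 pos [661.9  87.5 -26.7] turn [ 0.0002 -0.0001 -0.006 ] shift [-0.5  0.5 -0.7] F [-2.   0.3  6. ] w 46.9
```

View pics/w23.png

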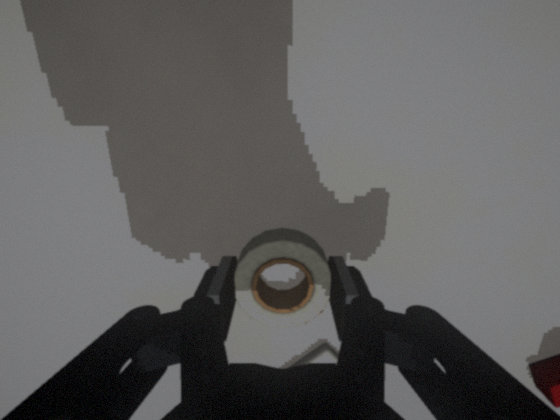

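Emit:
play_rows(increments=[[[0,0,0,0,0,-15,45],[0,0,0,0,0,-40,45],[0,0,0,-5,-3,-70,45],[0,0,0,-30,-19,-95,45],[0,0,0,-60,-38,-95,45],[0,0,0,-90,-57,-95,45],[0,0,0,-120,-76,-95,45],[0,0,0,-150,-96,-95,45],[0,0,0,-180,-115,-95,45],[0,0,0,-210,-134,-95,45]]])

```text
clock: 22.28
ee_pos: [525.4, -123.1, 67.6]
eef_rot: [0.709, 0.705, -0.0, 0.0]
ft_force: [0.4, -0.9, -0.9]
gripper_width: 46.7
```

Emit:
play_rows(increments=[[[0,0,0,-25,-16,0,45],[0,0,0,-45,-28,0,45],[0,0,0,-54,-34,0,45],[0,0,0,-54,-34,0,45],[0,0,0,-54,-34,0,45]]])

```text
clock: 22.7
ee_pos: [492.3, -175.7, 67.7]
eef_rot: [0.71, 0.705, 0.0, -0.0]
ft_force: [0.6, 0.7, -1.3]
gripper_width: 46.6
```

```bash
python3 -c "
from h import *
i=cams.camera_info('wrist')
W=i['hand_eye']
for (u,v,z) in [(283,285,-44.7)]:
    d=W[:3,:3]@np.array([(u-i['cx'])/f(i),(v-i['cy'])/f(i),1]); o=W[:3,3]; r=(o+d*(z-o[2])/d[2]);print(r.round(1))
go(491-r[1],-178-r[0],68)
s=observe()
im=cams.read_camera('wrist'); cv2.imwrite('pics/w24.png',im[:,:,::-1])
print([(z,w2pix('wrist',[491,-178,z],s).round(1)) for z in (8,78)])
"
```

```text
[ -0.2   0.5 -44.7]
t 22.7 pos [ 492.3 -175.7   67.7] turn [ 0.0002 -0.0004 -0.0073] shift [-2.1 -1.8 -0.3] F [ 0.6  0.7 -1.3] w 46.6
[(8, array([280. , 212.7])), (78, array([279.3, 250.6]))]
```

View pics/w24.png

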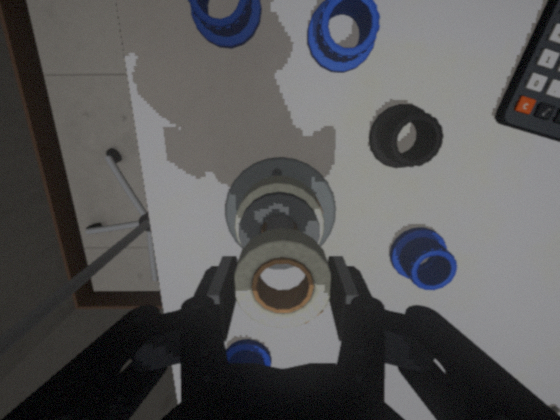

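Emit:
play_rows(increments=[[[0,0,0,-2,-1.5,0,45],[0,0,0,-2,-1.5,6,45],[0,0,0,-2,-1.5,13,45],[0,0,0,-2,-1.5,20,45],[0,0,0,-2,-1.5,23,45],[0,0,0,-2,-1.5,23,45],[0,0,0,-2,-1.5,23,45]]])

```text
clock: 23.33
ee_pos: [490.4, -177.2, 44.4]
eef_rot: [0.709, 0.705, -0.0, -0.001]
ft_force: [0.3, -0.3, -1.2]
gripper_width: 46.7
```

```bash
python3 -c "
from h import *
go(490.5,-178,17.3)
s=observe()
im=cams.read_camera('wrist'); cv2.imwrite('pics/w25.png',cv2.resize(im[200:340,200:360,::-1],None,fx=4,fy=4,interpolation=2))
print([(z,w2pix('wrist',[491,-178,z],s).round(1)) for z in (8,78)])
"
```

```text
t 23.33 pos [ 490.4 -177.2   44.4] turn [-0.001  -0.0004 -0.0058] shift [-0.8  0.1 27.1] F [ 0.3 -0.3 -1.2] w 46.7
[(8, array([281.9, 225.3])), (78, array([281.8, 273.5]))]
```

View pics/w25.png

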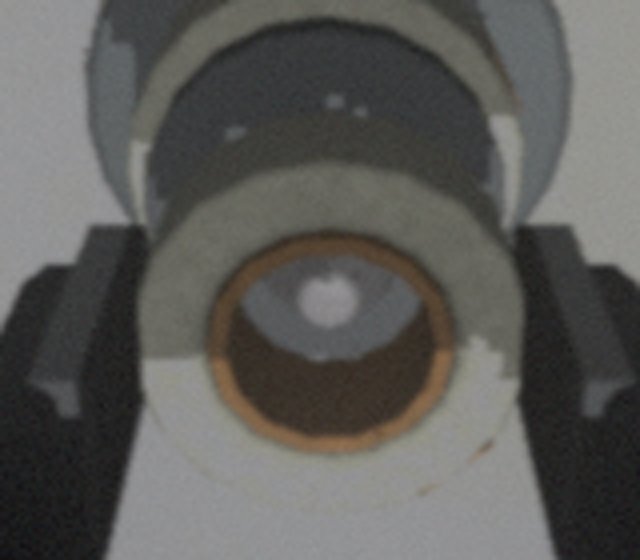

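Emit:
play_rows(increments=[[[0,0,0,-0.5,0,7,45],[0,0,0,-0.5,0,13,45],[0,0,0,-0.5,0,18,45],[0,0,0,-0.5,0,22,45],[0,0,0,-0.5,0,25,45],[0,0,0,-0.5,0,26,45],[0,0,0,-0.5,0,27,45],[0,0,0,-0.5,0,27,45]]])

```text
clock: 24.05
ee_pos: [490.7, -178.1, 17.8]
eef_rot: [0.709, 0.705, -0.0, -0.0]
ft_force: [0.5, -0.2, -0.7]
gripper_width: 46.7
```

```bash
python3 -c "
from h import *
go(490.5,-178,17.3)
im=cams.read_camera('scene'); cv2.imwrite('pics/s26.png',cv2.resize(im[120:240,290:410,::-1],None,fx=5,fy=5,interpolation=2))
"
```

```text
t 24.05 pos [ 490.7 -178.1   17.8] turn [-0.0001 -0.     -0.0061] shift [ 0.1 -0.2  0.5] F [ 0.5 -0.2 -0.7] w 46.7
```

View pics/s26.png

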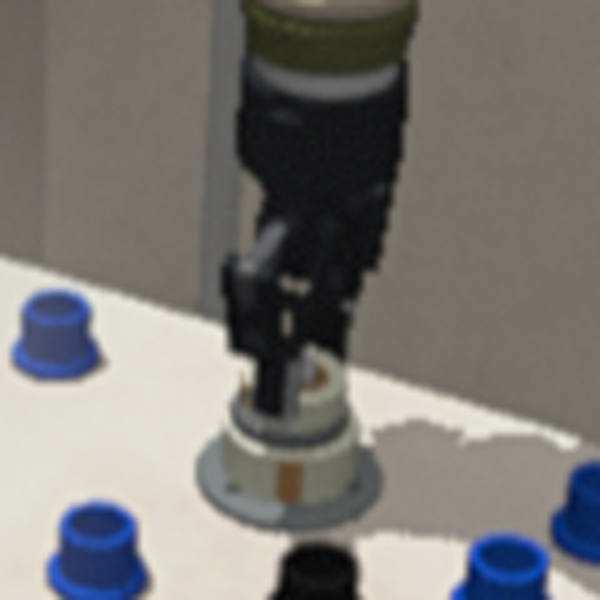

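Emit:
play_rows(increments=[[[0,0,0,0,0,1,45],[0,0,0,0,0,1,45],[0,0,0,0,0,1,55],[0,0,0,0,0,1,70],[0,0,0,0,0,1,85],[0,0,0,0,0,1,85],[0,0,0,0,0,-15,90],[0,0,0,0,0,-45,90],[0,0,0,0,0,-75,90],[0,0,0,0,0,-85,90]]])

```text
clock: 24.93
ee_pos: [492.7, -179.1, 106.8]
eef_rot: [0.709, 0.705, 0.001, 0.003]
ft_force: [1.0, -0.5, 0.0]
gripper_width: 76.8
```

```bash
python3 -c "
from h import *
go(429.6,-84.5,90)
im=cams.read_camera('wrist'); cv2.imwrite('pics/w27.png',im[:,:,::-1])
im=cams.read_camera('scene'); cv2.imwrite('pics/s27.png',cv2.resize(im[120:240,290:410,::-1],None,fx=5,fy=5,interpolation=2))
"
```

```text
t 24.93 pos [ 492.7 -179.1  106.8] turn [ 0.0047  0.0026 -0.006 ] shift [ 94.3 -63.7  16.3] F [ 1.  -0.5  0. ] w 76.8
```

View pics/s27.png

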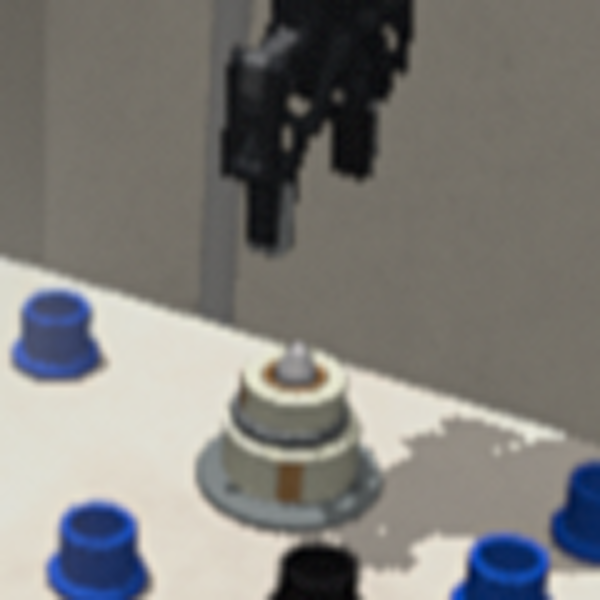

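View pics/w27.png

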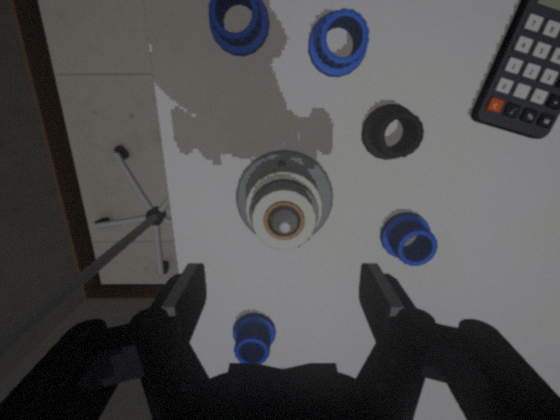

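The narrow roll is seated on the spacer. Now I go back to the black collar, at (392,130) in this view.

Emit:
play_rows(increments=[[[0,0,0,20,-14,0,90],[0,0,0,45,-30,0,90],[0,0,0,70,-47,0,90],[0,0,0,88,-59,0,90],[0,0,0,94,-63,0,90],[0,0,0,94,-63,0,90],[0,0,0,94,-63,0,90]]])

```text
clock: 25.62
ee_pos: [428.5, -83.9, 102.3]
eef_rot: [0.709, 0.705, -0.0, 0.0]
ft_force: [0.6, -0.0, -0.3]
gripper_width: 76.7
```

```bash
python3 -c "
from h import *
go(429.6,-84.5,90)
s=observe()
im=cams.read_camera('wrist'); cv2.imwrite('pics/w28.png',cv2.resize(im[120:270,180:380,::-1],None,fx=4,fy=4,interpolation=2))
print(w2pix('wrist',[429.6,-84.5,34],s))
"
```

```text
t 25.62 pos [428.5 -83.9 102.3] turn [-0.0001  0.0004 -0.0055] shift [-0.6  1.1 12.3] F [ 0.6 -0.  -0.3] w 76.7
[282.16485498 212.12857618]
```

View pics/w28.png

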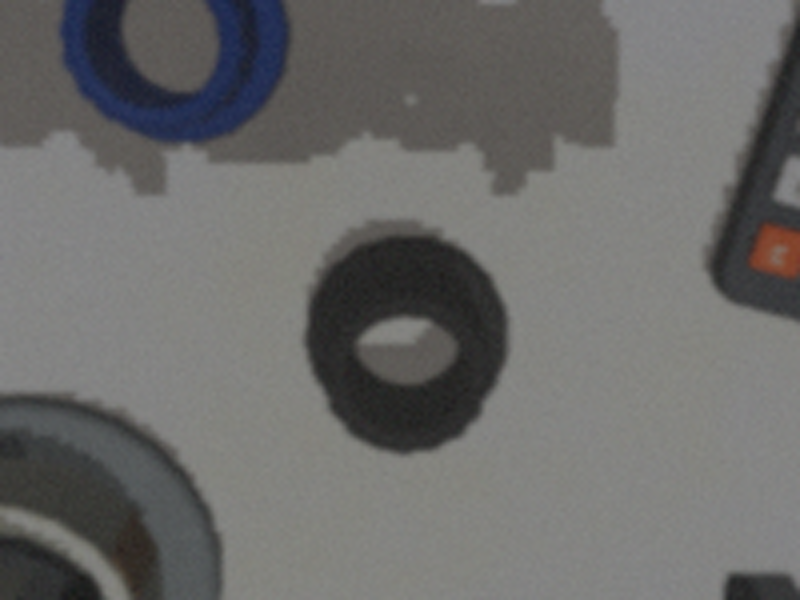

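Emit:
play_rows(increments=[[[0,0,0,-0.5,1,35,90],[0,0,0,-0.5,1,68,90],[0,0,0,-0.5,1,92,90],[0,0,0,-0.5,1,107,90],[0,0,0,-0.5,1,113,90],[0,0,0,-0.5,1,115,90],[0,0,0,-0.5,1,115,90],[0,0,0,-0.5,1,115,60],[0,0,0,-0.5,1,115,30],[0,0,0,-0.5,1,115,20]]], grip_force=30)

```text
clock: 26.5
ee_pos: [430.4, -84.7, -11.1]
eef_rot: [0.709, 0.705, 0.0, 0.001]
ft_force: [-0.4, -0.5, -0.6]
gripper_width: 41.5
```

Emit:
play_rows(increments=[[[0,0,0,0,0,0,20],[0,0,0,0,0,0,20],[0,0,0,0,0,0,20]]])

```text
clock: 26.75
ee_pos: [430.2, -84.6, -11.0]
eef_rot: [0.709, 0.705, 0.0, 0.001]
ft_force: [-2.3, 0.2, 4.8]
gripper_width: 33.9
```

```bash
python3 -c "
from h import *
go(429.6,-84.5,90)
im=cams.read_camera('wrist'); cv2.imwrite('pics/w29.png',im[:,:,::-1])
"
```

```text
t 26.75 pos [430.2 -84.6 -11. ] turn [ 0.0021  0.0011 -0.0061] shift [  -0.    -0.4 -101. ] F [-2.3  0.2  4.8] w 33.9
```

View pics/w29.png

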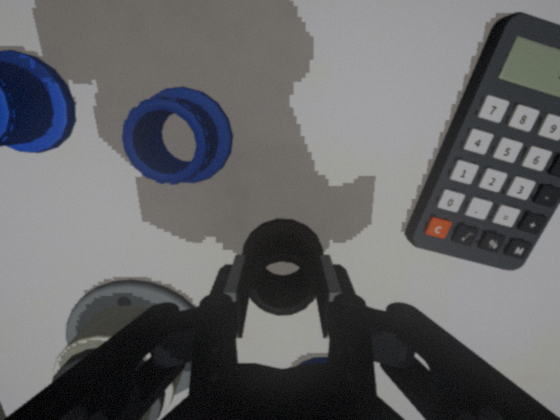

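Emit:
play_rows(increments=[[[0,0,0,0,0,-15,20],[0,0,0,0,0,-45,20],[0,0,0,0,0,-80,20],[0,0,0,0,0,-100,20],[0,0,0,-25,16,-102,20],[0,0,0,-50,33,-102,20],[0,0,0,-75,49,-102,20],[0,0,0,-90,59,-102,20],[0,0,0,-93.5,61,-102,20],[0,0,0,-93.5,61,-102,20]]])

```text
clock: 27.63
ee_pos: [490.1, -179.0, 89.9]
eef_rot: [0.71, 0.704, 0.0, 0.0]
ft_force: [-0.1, 0.5, -0.4]
gripper_width: 33.8
```

Emit:
play_rows(increments=[[[0,0,0,0,0,0,20],[0,0,0,0,0,0,20]]])

```text
clock: 27.8
ee_pos: [488.7, -176.8, 89.7]
eef_rot: [0.709, 0.705, -0.0, -0.001]
ft_force: [-0.7, -0.4, 0.1]
gripper_width: 34.2
```

```bash
python3 -c "
from h import *
go(491,-178,51)
s=observe()
i=cams.camera_info('wrist'); M=np.linalg.inv(i['hand_eye'])
q=M@np.array([0,0,-45,1]); print('axis hub top expected',(f(i)*q[:2]/q[2]+[i['cx'],i['cy']]).round(1))
im=cams.read_camera('wrist'); cv2.imwrite('pics/w30.png',cv2.resize(im[180:330,180:380,::-1],None,fx=4,fy=4,interpolation=2))
print([(z,w2pix('wrist',[491,-178,z],s).round(1)) for z in (8,78)])
im=cams.read_camera('scene'); cv2.imwrite('pics/s30.png',cv2.resize(im[100:220,290:410,::-1],None,fx=5,fy=5,interpolation=2))
"
```

```text
t 27.8 pos [ 488.7 -176.8   89.7] turn [-0.0012 -0.0008 -0.0053] shift [-1.2  2.4 38.7] F [-0.7 -0.4  0.1] w 34.2
axis hub top expected [283.4 284.4]
[(8, array([281.5, 208.7])), (78, array([281.3, 241. ]))]
```

View pics/w30.png

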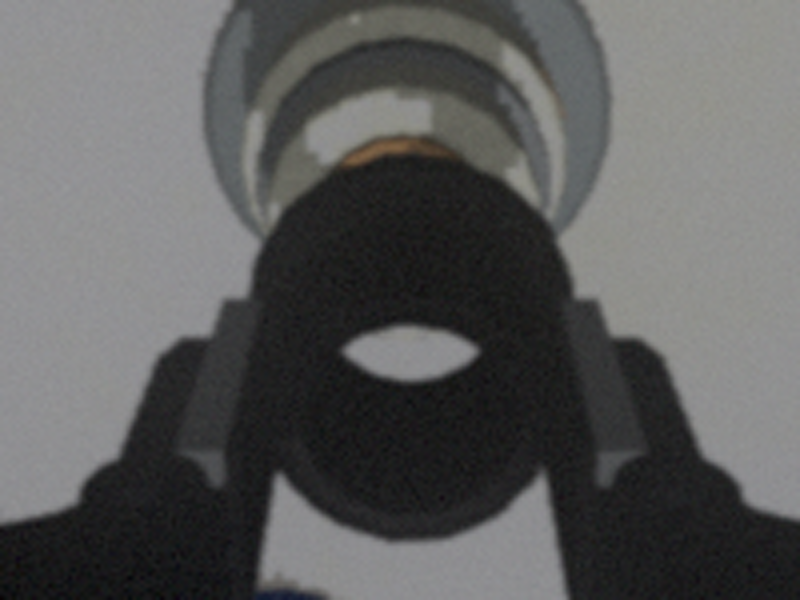

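View pics/s30.png

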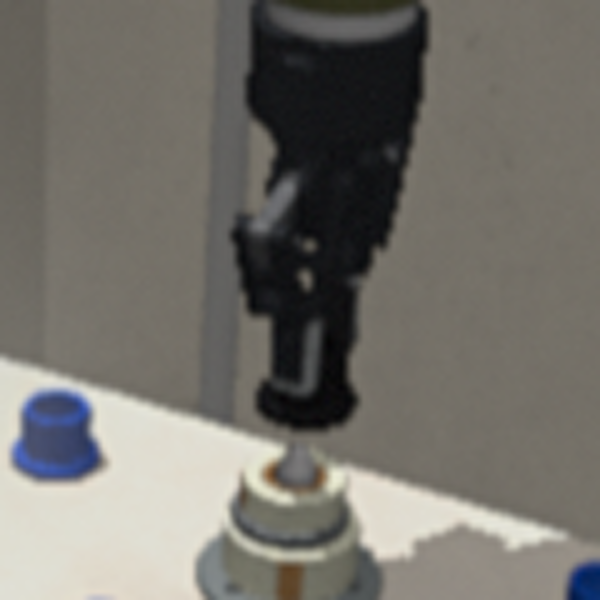

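Emit:
play_rows(increments=[[[0,0,0,-1,3,2,20],[0,0,0,-1,3,9,20],[0,0,0,-1,3,16,20],[0,0,0,-1,3,23,20],[0,0,0,-1,3,28,20],[0,0,0,-1,3,28,20],[0,0,0,-1,3,28,20]]])

```text
clock: 28.48
ee_pos: [492.2, -178.9, 61.2]
eef_rot: [0.709, 0.705, -0.0, -0.001]
ft_force: [0.3, 0.2, -0.3]
gripper_width: 33.8
```

```bash
python3 -c "
from h import *
go(492,-178,51)
s=observe()
im=cams.read_camera('wrist'); cv2.imwrite('pics/w31.png',cv2.resize(im[180:330,180:380,::-1],None,fx=4,fy=4,interpolation=2))
im=cams.read_camera('scene'); cv2.imwrite('pics/s31.png',cv2.resize(im[100:220,290:410,::-1],None,fx=5,fy=5,interpolation=2))
"
```

```text
t 28.48 pos [ 492.2 -178.9   61.2] turn [-0.0013 -0.0006 -0.0062] shift [ 0.8 -0.2 10.2] F [ 0.3  0.2 -0.3] w 33.8
```

View pics/w31.png

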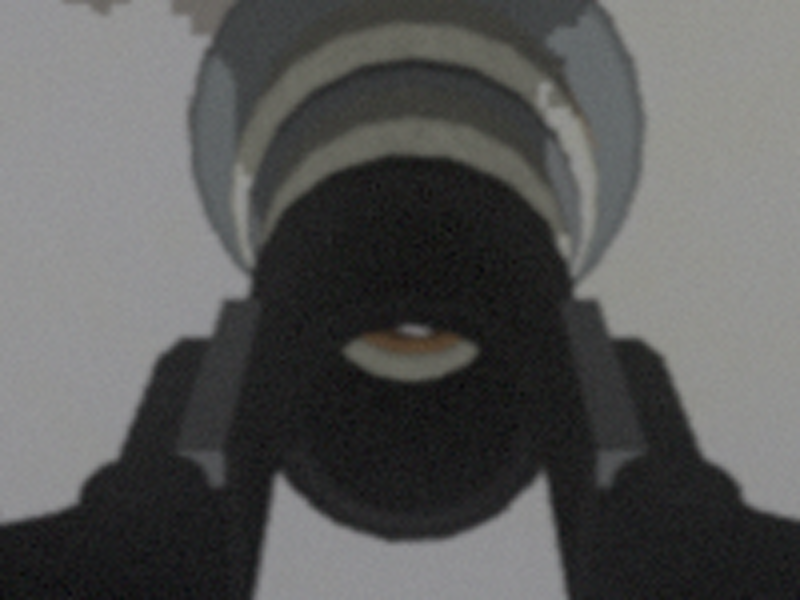

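View pics/s31.png

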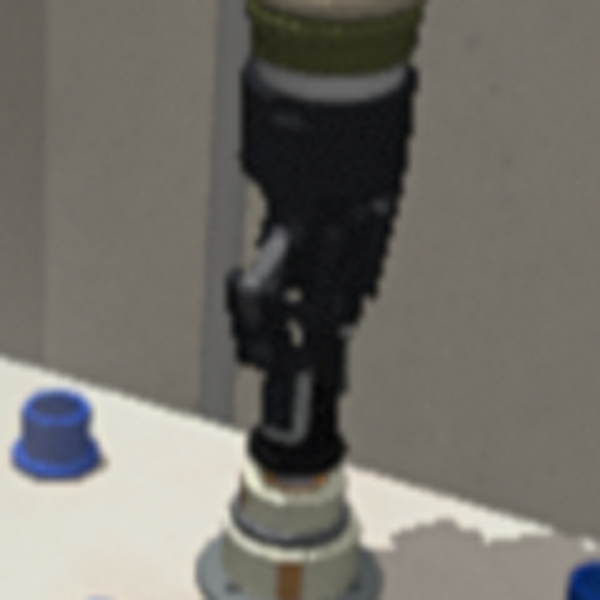

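Emit:
play_rows(increments=[[[0,0,0,0.5,0,3,20],[0,0,0,0.5,0,6,20],[0,0,0,0.5,0,8,20],[0,0,0,0.5,0,9,20],[0,0,0,0.5,0,10,20],[0,0,0,0.5,0,10,20]]])

```text
clock: 29.08
ee_pos: [492.6, -178.5, 51.7]
eef_rot: [0.709, 0.705, -0.0, -0.0]
ft_force: [0.5, -0.6, -0.6]
gripper_width: 34.3
```

```bash
python3 -c "
from h import *
go(492,-178,51)
im=cams.read_camera('scene'); cv2.imwrite('pics/s32.png',cv2.resize(im[100:220,290:410,::-1],None,fx=5,fy=5,interpolation=2))
"
```

```text
t 29.08 pos [ 492.6 -178.5   51.7] turn [-0.0003 -0.0001 -0.0061] shift [ 0.5 -0.6  0.7] F [ 0.5 -0.6 -0.6] w 34.3
```

View pics/s32.png

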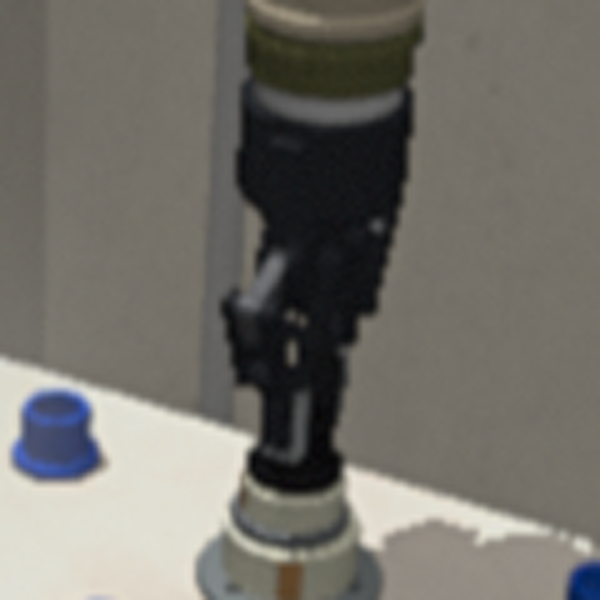

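Emit:
play_rows(increments=[[[0,0,0,0,0,1,20],[0,0,0,0,0,1,20],[0,0,0,0,0,1,35],[0,0,0,0,0,1,55],[0,0,0,0,0,1,80],[0,0,0,0,0,1,80],[0,0,0,0,0,-10,90],[0,0,0,0,0,-40,90],[0,0,0,0,0,-70,90],[0,0,0,0,0,-85,90]]])

```text
clock: 29.97
ee_pos: [493.9, -179.2, 140.0]
eef_rot: [0.709, 0.705, 0.0, 0.002]
ft_force: [0.3, -0.5, 0.3]
gripper_width: 76.6
```

Emit:
play_rows(increments=[[[0,0,0,0,0,0,90],[0,0,0,0,0,0,90],[0,0,0,0,0,0,90]]])

```text
clock: 30.22
ee_pos: [492.2, -178.3, 136.0]
eef_rot: [0.709, 0.705, -0.0, -0.001]
ft_force: [0.0, 0.0, -0.6]
gripper_width: 76.9
```

```bash
python3 -c "
from h import *
go(492,-178,51)
im=cams.read_camera('wrist'); cv2.imwrite('pics/w33.png',im[:,:,::-1])
im=cams.read_camera('top'); cv2.imwrite('pics/t33.png',im[:,:,::-1])
im=cams.read_camera('scene'); cv2.imwrite('pics/s33.png',cv2.resize(im[130:250,290:410,::-1],None,fx=5,fy=5,interpolation=2))
print([(z,((w2pix('scene',[491,-178,z])-[290,130])*5).round()) for z in (8,36,44,62,70,96)])
"
```

```text
t 30.22 pos [ 492.2 -178.3  136. ] turn [-0.0011 -0.0005 -0.0061] shift [ 0.3 -0.1 85. ] F [ 0.   0.  -0.6] w 76.9
[(8, array([293., 418.])), (36, array([297., 370.])), (44, array([298., 356.])), (62, array([301., 325.])), (70, array([302., 311.])), (96, array([305., 264.]))]
```

View pics/s33.png

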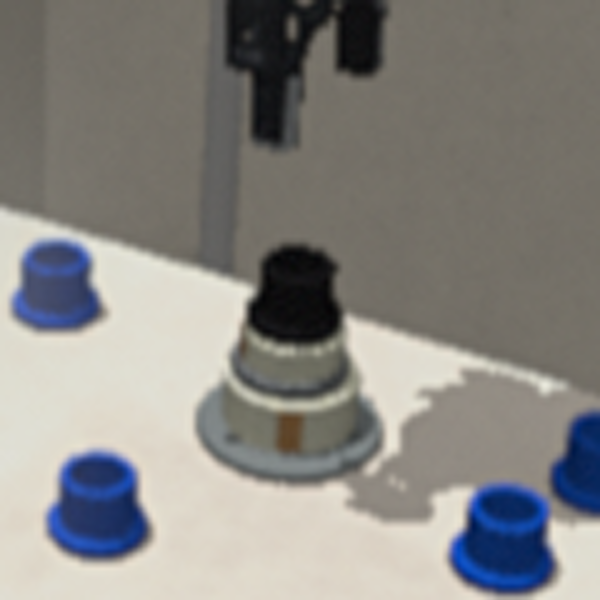

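View pics/w33.png

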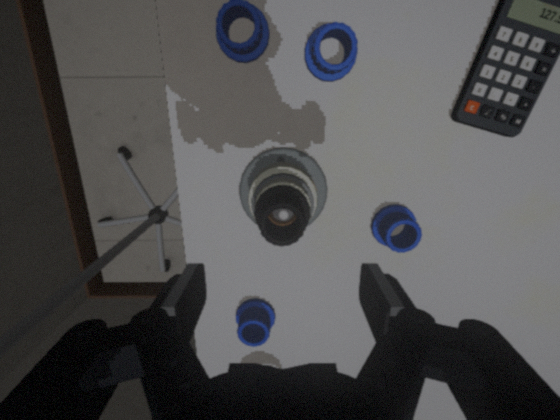

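View pics/t33.png

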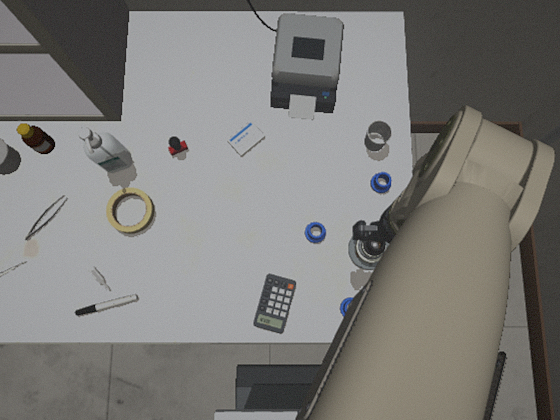

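The stack is upright and complete, and the bystanders sit at their starting pixels. I'm handing the job in.

```bash
python3 -c "
from h import *
print(observe()['qvel'].round(3)); print(order.sign_off())"
```

```text
[-0.002 -0.     0.005  0.001  0.001  0.001]
the job is handed in; nothing more can be done
None
```

I took the black collar off the post and set it aside. I then loaded the wide roll, grey spacer, narrow roll and collar (flange down), lowering each one down the post and releasing it. I handed the job in at about 30 s of the 104 s allowed; no verdict was reported.

**Last checks:**
- **Stack:** the final scene and wrist pictures show it upright, with the post tip in the middle of the collar's hole. The hub top appeared about 1 pixel from where a correctly seated collar should be.
- **Bystanders:** the calculator, gauze pack and cup are at their starting positions in the top view.
- **Arm and gripper:** the gripper is open and clear above the stack. The wrist force reads about zero, and the arm was practically still.

**What disagreed:**
- **Finger length:** the stated fingertip position was wrong. The tips are about 25–42 mm behind the reported tool point, not 8 mm ahead of it. My first collar grasp therefore closed on the bare post above the collar, with about 6 N on the wrist. I opened, worked out the true height from the pictures and used that from then on.
- **Gripper width:** it read 2–5 mm less than the true size of each part it held.

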